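Load the ice crusher and hold its pulse dial

TASK

Pick up the orange scoop, scoop at least two ice cubes out of the blue tray and tip them into the steel hopper of the white ice crusher, touching the ice with the scoop only and leaving none on the worktop; then stand the scoop upright on the worktop and let go of it. Then turn the crusher's sprung dial clockwise, past its first and second clicks to the third (three dots), and finish while still holding it there: let go and it springs back to off. Leave the tumbler, the tin and the espresso cup where they stand.

Things in the scene. Friction and masses are not known exactly. Their poses are not given: they have to be found in the camera images.
- crusher: White ice crusher, fixed to the worktop, 240 (x) x 130 (y) x 90 mm, steel rim of the hopper up to 95 mm. Origin: centre of its underside. -x is its front, with the dial on the front half of its flat top (axis at x = -66 mm); the open-topped hopper is in its rear half.
- hopper_in (a point): Centre of the hopper's flat floor, 30 mm above the worktop. The hopper is 94 mm (x) by 100 mm (y) inside with upright walls; the rim is 65 mm above this point. Axes as the crusher's.
- hopper_rim (a point): Centre of the hopper's mouth, at rim height (95 mm above the worktop).
- dial (a joint): Angle of the dial, rad: 0 = off (red line), grows clockwise seen from above to a stop at 1.28. Click positions at 0.4 (one dot), 0.8 (two dots) and 1.2 (three dots), with small bumps (about 0.03 N m) between them. A spring always drives it back to 0: about 0.03 N m at 0, 0.09 N m at 1.2; no click holds it.
- dial_grip (a point): Point on the dial's upright turning axis, 112 mm above the worktop, the middle of its black bar grip: bar 44 mm long, 14 mm wide, from 98 to 123 mm above the worktop, on a 48 mm round skirt. The point turns with the dial; its x axis runs along the bar towards the red pointer. At off the pointer stands 0.6 rad counter-clockwise of the crusher's +x, at the third click 0.6 rad clockwise of it.
- tray: Blue open ice tray, fixed to the worktop, 200 (x) x 86 (y, 104 over the rims) x 42 mm, walls and floor 4 mm (inside 192 x 78 mm). Origin: centre of its underside. The ice lies in the half towards -x (the robot's side); the +x end is empty, with room for the scoop to be set down in it.
- scoop: Orange scoop, 90 g, standing upright on its flat bottom. Pan 72 mm long (x), 66 mm wide (y), floor 2.5 mm thick, bevelled to 0.8 mm at the open nose, which is its -x edge, rear wall 36 mm and sides 30 mm falling to 17 mm high. Upright handle at the rear: centre at x = +38 mm, 20 mm (x) by 16 mm (y), up to 131 mm high. Origin: centre of the pan's underside; z is up along the handle.
- scoop_grip (a point): Middle of the grip on the scoop's handle, 100 mm above its underside, 38 mm behind its origin; pinch it across y (16 mm). Axes as the scoop's.
- scoop_nose (a point): Middle of the scoop's nose edge, at its underside, 36 mm in front (-x) of its origin. Drawn along the tray's floor, nose down, the scoop pushes the cubes to the tray's -x wall, where they ride up into the pan (10 to 25 N; if they jam, back off a little and push again).
- ice0: One of four pale-blue ice cubes, 25 mm, edges rounded 8 mm, 15 g, slippery (friction about 0.1). Origin: its centre.
- ice1: One of four pale-blue ice cubes, 25 mm, edges rounded 8 mm, 15 g, slippery (friction about 0.1). Origin: its centre.
- ice2: One of four pale-blue ice cubes, 25 mm, edges rounded 8 mm, 15 g, slippery (friction about 0.1). Origin: its centre.
- ice3: One of four pale-blue ice cubes, 25 mm, edges rounded 8 mm, 15 g, slippery (friction about 0.1). Origin: its centre.
- tumbler: Clear glass tumbler, 81 mm across, 91 mm high, loose; a bystander. Origin: centre of its underside.
- tin: Flat round tin, 66 mm across, 22 mm high, loose; a bystander. Origin: centre of its underside.
- cup: Pink and white espresso cup, 64 x 88 x 49 mm with its handle, loose; a bystander. Origin: on its underside.

How it is judged (in metres and radians):
On the way, in this order (a step that is already met when the one before it is completed fails the run):
1. at least two ice cubes lie in the hopper ((((horizontal distance between ice0 and hopper_in below 0.056 m and height (world z) of ice0 below 0.095 m) and (horizontal distance between ice1 and hopper_in below 0.056 m and height (world z) of ice1 below 0.095 m)) or ((horizontal distance between ice0 and hopper_in below 0.056 m and height (world z) of ice0 below 0.095 m) and (horizontal distance between ice2 and hopper_in below 0.056 m and height (world z) of ice2 below 0.095 m)) or ((horizontal distance between ice0 and hopper_in below 0.056 m and height (world z) of ice0 below 0.095 m) and (horizontal distance between ice3 and hopper_in below 0.056 m and height (world z) of ice3 below 0.095 m)) or ((horizontal distance between ice1 and hopper_in below 0.056 m and height (world z) of ice1 below 0.095 m) and (horizontal distance between ice2 and hopper_in below 0.056 m and height (world z) of ice2 below 0.095 m)) or ((horizontal distance between ice1 and hopper_in below 0.056 m and height (world z) of ice1 below 0.095 m) and (horizontal distance between ice3 and hopper_in below 0.056 m and height (world z) of ice3 below 0.095 m)) or ((horizontal distance between ice2 and hopper_in below 0.056 m and height (world z) of ice2 below 0.095 m) and (horizontal distance between ice3 and hopper_in below 0.056 m and height (world z) of ice3 below 0.095 m)))), for 0.2 s.
2. the scoop stands upright on the worktop, let go (height (world z) of scoop between -0.008 and 0.008 m and angle between scoop's own z axis and vertical below 0.12 rad and linear speed of scoop below 0.03 m/s and contact force between the fingers and scoop below 0.1 N), for 0.2 s.
3. the fingers hold the dial at its third click (value of joint dial above 1.08 rad and contact force between the fingers and dial above 0.5 N), for 0.5 s.
At the end, for the whole second after the job is handed in: The fingers hold the dial at its third click (over 1.08 rad, force over 0.5 N); two or more cubes are in the hopper below its rim, the rest there or in the tray; the scoop stands on the worktop (within 8 mm, tilt under 0.12 rad), released and at rest (all of step 2 and all of step 3 and (((horizontal distance between ice0 and hopper_in below 0.056 m and height (world z) of ice0 below 0.095 m) and (horizontal distance between ice1 and hopper_in below 0.056 m and height (world z) of ice1 below 0.095 m)) or ((horizontal distance between ice0 and hopper_in below 0.056 m and height (world z) of ice0 below 0.095 m) and (horizontal distance between ice2 and hopper_in below 0.056 m and height (world z) of ice2 below 0.095 m)) or ((horizontal distance between ice0 and hopper_in below 0.056 m and height (world z) of ice0 below 0.095 m) and (horizontal distance between ice3 and hopper_in below 0.056 m and height (world z) of ice3 below 0.095 m)) or ((horizontal distance between ice1 and hopper_in below 0.056 m and height (world z) of ice1 below 0.095 m) and (horizontal distance between ice2 and hopper_in below 0.056 m and height (world z) of ice2 below 0.095 m)) or ((horizontal distance between ice1 and hopper_in below 0.056 m and height (world z) of ice1 below 0.095 m) and (horizontal distance between ice3 and hopper_in below 0.056 m and height (world z) of ice3 below 0.095 m)) or ((horizontal distance between ice2 and hopper_in below 0.056 m and height (world z) of ice2 below 0.095 m) and (horizontal distance between ice3 and hopper_in below 0.056 m and height (world z) of ice3 below 0.095 m))) and ((horizontal distance between ice0 and hopper_in below 0.056 m and height (world z) of ice0 below 0.095 m) or (x of ice0 in the frame of tray between -0.1 and 0.1 m and y of ice0 in the frame of tray between -0.045 and 0.045 m and z of ice0 in the frame of tray between 0 and 0.06 m)) and ((horizontal distance between ice1 and hopper_in below 0.056 m and height (world z) of ice1 below 0.095 m) or (x of ice1 in the frame of tray between -0.1 and 0.1 m and y of ice1 in the frame of tray between -0.045 and 0.045 m and z of ice1 in the frame of tray between 0 and 0.06 m)) and ((horizontal distance between ice2 and hopper_in below 0.056 m and height (world z) of ice2 below 0.095 m) or (x of ice2 in the frame of tray between -0.1 and 0.1 m and y of ice2 in the frame of tray between -0.045 and 0.045 m and z of ice2 in the frame of tray between 0 and 0.06 m)) and ((horizontal distance between ice3 and hopper_in below 0.056 m and height (world z) of ice3 below 0.095 m) or (x of ice3 in the frame of tray between -0.1 and 0.1 m and y of ice3 in the frame of tray between -0.045 and 0.045 m and z of ice3 in the frame of tray between 0 and 0.06 m))); the arm keeps its last pose, push and grip.
It fails at once if the tumbler is shoved away (over 30 mm) or tipped (distance of tumbler from where it was at the start of the episode above 0.03 m or angle between tumbler's own z axis and vertical above 0.4 rad).
It fails at once if the tin is shoved away (over 30 mm) or tipped (distance of tin from where it was at the start of the episode above 0.03 m or angle between tin's own z axis and vertical above 0.4 rad).
It fails at once if the cup is shoved away (over 30 mm) or tipped (distance of cup from where it was at the start of the episode above 0.03 m or angle between cup's own z axis and vertical above 0.4 rad).
It fails at once if the fingers touch the ice (contact force between the fingers and ice0 above 0.3 N or contact force between the fingers and ice1 above 0.3 N or contact force between the fingers and ice2 above 0.3 N or contact force between the fingers and ice3 above 0.3 N).
It also fails if it takes over 72 s, if anything falls off the work surface, if the arm or the gripper's body presses on something with over 40 N, if the wrist force passes 120 N, or if a joint passes its speed limit or range.

ROBOT

A 7-joint arm with a two-finger parallel gripper is mounted at the origin on a cart in front of the work surface, level with it; the furniture and walls round the work are solid. World frame = base frame: x ahead of the robot, y to its left, z up, the work surface at z = 0. Lengths are in mm, angles in rad, forces in N, time in s.
With the tool pointing down it reaches from about 425 to 875 mm from the base axis. Payload 8.4 kg.
Tool frame: the origin (TCP) lies on the centre line of the jaws, within the pads' length; the fingertips stand 25 mm ahead of it and the grasp point (between the pads) lies 6 mm ahead of it; z points along the fingers, y is the line along which they close (so a half turn about z gives the same grasp; the last joint's range is limited). The gripper opens to 87 mm and grips with 3 to 60 N. Pads are 19 mm wide; open, the fingers measure 117 mm over their backs; the gripper's body (75 mm by 190 mm) begins 51 mm behind the grasp point.
Start: joints at [1.112, 0.333, 0.04, 1.465, -0.013, 1.343, -0.059], TCP at [228.833, -608.359, 247.546] pointing down, gripper open.
Joint ranges: [-2.58, 2.58], [-0.38, 2.09], [-1.3, 1.39], [0.25, 2.4], [-1.5, 4.64], [0.08, 2.09], [-2.65, 2.65]. Speed limits (rad/s): [2.22, 2.22, 2.79, 2.79, 3.14, 3.14, 3.14].

INTERFACE

Orientations are given as a rotation vector (axis times angle).
In Python, from cell import arm gives the robot as it stands. The module is installed in compiled form; this text tells all that it offers.
- The arm moves only by the tool arm_command, never from a script. Its argument "targets" is one flat list of numbers, 7 for each row, row after row: the shift along the tool's x, y, z in normalised numbers (1 is 75 cm), then the turn, a rotation vector about the tool's x, y, z in a scale on which 1.0 is 120 degrees, then the finger opening in cm, from 0 to 8.7. A call has 1 to 10 rows; each row is the pose to reach, as a shift and turn from the pose commanded when the call began, along the tool's axes at that moment; what a row does not reach only later rows make up. A row lasts 1/8 s, in which the tool goes at most 62.5 mm and 10.7 degrees, less where a joint would pass 70% of its speed; a pose out of reach is approached as far as the arm can. No shift or turn number may pass 1 either way. A call with a gripper value outside its range is refused whole. The fingers move at their own pace and stop on an object; "squeeze" is the grip in N (left out, the last holds). Time passes only in rows, so rows that repeat a pose let the fingers close. It gives the time, the measured TCP pose, the force, the opening and the grip force at its end, in the units of the state.
- arm.read_state(): the state, without advancing time (a new reading comes with each control period).
- arm.capture(name): name is "side" or "top"; returns a dict with "img" (384x512x3 uint8, blue, green, red), "depth" (384x512 float32, mm along the optical axis (not along the pixel's ray), 0 where there is no reading), "K" (3x3 intrinsics, pixels), "R" (3x3) and "t" (3): a world point X has camera coordinates R X + t. Camera axes: x right, y down, z forward; pixel columns grow to the right and rows downward; lengths in mm; the calibration is good to about 2 mm. A picture is of the moment at which its call begins.
- arm.close_job(): hands the job in; it is judged then, once.
The state is a dict: "time_s": time; "qpos": joint angles; "qvel": joint speeds; "tau": joint torques, N m; "ee_pos": TCP position; "orientation": TCP orientation; "ft_force": force on the tool from outside, world axes, zero at the start; "wrist_torque": the same for the moment, N m; "opening": finger opening in mm; "grasp_force": force on a finger pad.
Only numpy, scipy, OpenCV 4.12 (cv2) and the standard library are available. Lean on these libraries where they do the work, as an engineer would, in place of code of your own. Each camera call takes 0.05 s, during which the arm holds its last target. There are 200 camera calls.

## Working session

There is one attempt and no reset: what is moved stays moved. The work goes in short steps, Python scripts to look and compute and a tool call to move; the robot and the scene stay as the last step left them, time stands still between calls to the robot, and variables do not carry over. Pictures are saved under pics/ and viewed, at most 10 in all, crops included, and the job is handed in when it is done.

Besides the shell and the picture viewer there is one more tool, called after "Emit:" as a command line: name --argument value ..., lists and objects as JSON in quotes. arm_command: Moves the arm, as the interface text tells. Its arguments: {"type":"object","properties":{"targets":{"type":"array","items":{"type":"number"}},"squeeze":{"type":"number"}},"required":["targets"]}

```bash
mkdir -p pics; cat > h.py <<'E'
from cell import arm
import numpy as np, cv2
from scipy.spatial.transform import Rotation as Ro
def snap(n,f):
    c=arm.capture(n); np.savez('pics/'+f+'.npz',**{k:c[k] for k in('img','depth','K','R','t')})
    cv2.imwrite('pics/'+f+'.png',cv2.resize(c['img'],(800,600),interpolation=cv2.INTER_CUBIC)); return c
def pt(c,u,v,z=None):  # native pixels -> world; z: intersect with plane
    r=np.linalg.inv(c['K'])@[u,v,1.]; R,t=c['R'],np.array(c['t']).ravel()
    if z is None: return R.T@(r*c['depth'][int(round(v)),int(round(u))]-t)
    o=-R.T@t; d=R.T@r; return o+d*(z-o[2])/d[2]
def cloud(c):
    v,u=np.mgrid[0:384,0:512]; d=c['depth']; r=np.stack([u,v,np.ones_like(u)],-1)@np.linalg.inv(c['K']).T
    return (r*d[...,None]-np.array(c['t']).ravel())@c['R']
def go(pos,rv=None):  # shift, turn to goal in tool axes (cm, deg)
    s=arm.read_state(); R=Ro.from_rotvec(s['orientation'])
    print('shift cm',np.round(R.inv().apply(np.array(pos)-s['ee_pos'])/10,2))
    if rv is not None: print('turn deg',np.round((R.inv()*Ro.from_rotvec(rv)).as_rotvec(degrees=True),1))
E
python3 - <<'E'
from h import *
s=arm.read_state(); print(s); print(Ro.from_rotvec(s['orientation']).as_matrix().round(3))
for n in('top','side'):
    c=snap(n,n+'0'); print(n,(-c['R'].T@np.array(c['t']).ravel()).round(), c['R'].round(2).tolist())
E
```

```text
{'time_s': 0.0, 'qpos': array([ 1.1117972 ,  0.3339217 ,  0.03990322,  1.46628889, -0.0133619 ,
        1.34328428, -0.05851814]), 'qvel': array([-0.00124807, -0.0011806 ,  0.00062933,  0.00087585, -0.00062377,
        0.00129473,  0.00064931]), 'tau': array([ 3.01853806e-04, -6.56361866e+01,  1.33514665e+00, -4.03806424e+01,
       -5.97931305e-02,  4.48374648e-02,  1.28263773e-04]), 'ee_pos': array([ 228.64971651, -607.99552048,  246.64405775]), 'orientation': array([-3.08935859e+00, -5.61761169e-01,  7.01951241e-04]), 'ft_force': array([-0.13475792, -0.53593829,  0.743183  ]), 'wrist_torque': array([-0.03687613,  0.02417773,  0.0370553 ]), 'grasp_force': 0.0, 'opening': 86.78981888577415}
[[ 0.936  0.352 -0.001]
 [ 0.352 -0.936  0.001]
 [-0.    -0.002 -1.   ]]
top [ 358.  118. 1030.] [[-0.17, -0.99, 0.0], [-0.96, 0.16, -0.22], [0.21, -0.04, -0.98]]
side [355. 889. 631.] [[-0.97, -0.25, 0.02], [-0.16, 0.55, -0.82], [0.19, -0.8, -0.57]]
```

View pics/top0.png

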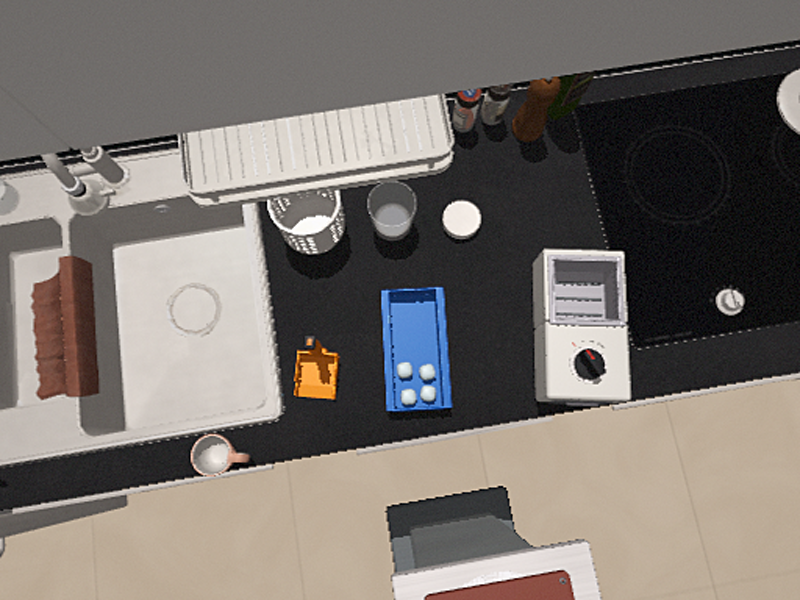

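View pics/side0.png

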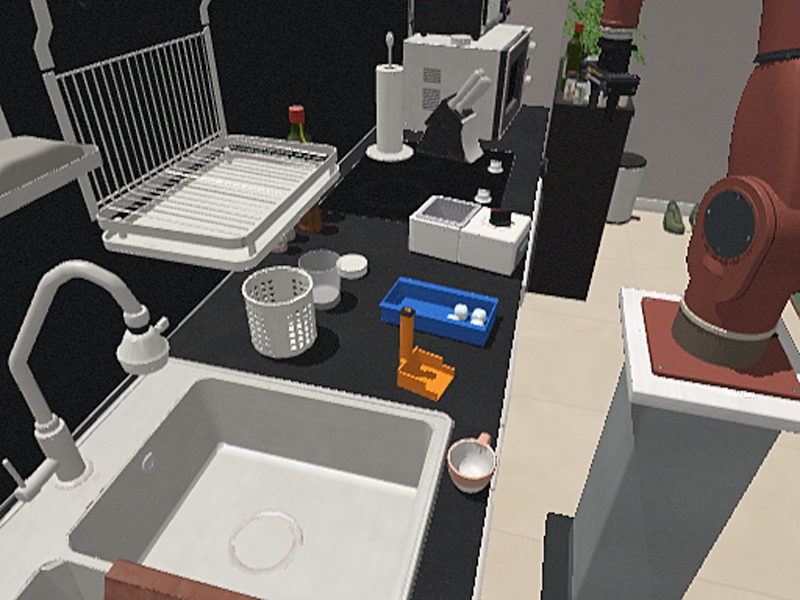

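The top view shows the scoop at (317,372), the tray with corners around (382,290) to (451,410), four cubes at about (415,383), the crusher at (583,325) and its dial at (590,365). The tumbler, tin and cup are clear of them. Next I'll measure the poses.

```bash
python3 - <<'E'
from h import *
c=dict(np.load('pics/top0.npz')); P=cloud(c); hsv=cv2.cvtColor(c['img'],cv2.COLOR_BGR2HSV); H,S,V=[hsv[...,i].astype(int) for i in range(3)]
def rect(m,n):
    p=P[m&(c['depth']>0)]; r=cv2.minAreaRect(p[:,:2].astype(np.float32)); print(n,len(p),np.round(r[0]),np.round(r[1]),round(r[2],1),'z',np.percentile(p[:,2],[2,50,98]).round()); return p
Z=P[...,2]
roi=np.zeros(Z.shape,bool); roi[130:300,150:430]=1
blue=(H>100)&(H<125)&(S>150)&roi; rect(blue,'tray'); rect(blue&(Z>36),'trayrim')
org=(H>5)&(H<22)&(S>170)&roi; org[:,240:]=0
rect(org,'scoop'); rect(org&(Z<60),'scoop pan'); rect(org&(Z<10),'scoopfloor')
rect(roi&(Z>100)&(Z<140)&(P[...,1]>0),'handle')
cr=roi&(Z>80)&(P[...,1]<-50); cr[:,:330]=0; rect(cr&(Z<100),'crusher'); rect(cr&(Z>86)&(Z<91),'top'); rect(cr&(Z>105),'dial'); rect(cr&(Z>92.5)&(Z<99),'rim')
red=roi&((H<6)|(H>174))&(S>150); red[:,:330]=0; rect(red,'red')
print(P[red].round()[:40])
ice=roi&(S<90)&(V>150); ice[:,:245]=0; ice[:,290:]=0; ice[:220]=0
n,l,st,ce=cv2.connectedComponentsWithStats(ice.astype(np.uint8))
for i in range(1,n):
    if st[i,4]>8: print('ice',ce[i].round(1),st[i,4],pt(c,*ce[i],24).round(),pt(c,*ce[i]).round())
for n,u,v,z in(('tumbler rim',391,197,91),('tin',462,219,22),('cup',212,455,49),('trayTL',382,290,42),('trayTR',443,288,42),('trayBR',451,409,42),('trayBL',387,412,42),('cr TL',545,251,90),('crTR',624,251,95),('crBR',629,402,90),('crBL',536,402,90)): print(n,pt(c,u*.64,v*.64,z).round())
z=np.zeros
im=cv2.resize(c['img'][200:265,180:265],None,fx=6,fy=6,interpolation=cv2.INTER_CUBIC)
im2=cv2.resize(c['img'][215:255,350:400],None,fx=6,fy=6,interpolation=cv2.INTER_CUBIC)
o=np.zeros((390,820,3),np.uint8);o[:390,:510]=im;o[:240,515:815]=im2;cv2.imwrite('pics/crop.png',o[:,:800])
E
```

```text
tray 2153 [544. -23.] [805. 379.] 89.8 z [-0.  6. 45.]
trayrim 688 [453.  18.] [381. 217.] 46.6 z [38. 42. 46.]
scoop 818 [570. 221.] [ 92. 251.] 77.2 z [ -2.   4. 104.]
scoop pan 775 [570. 221.] [ 92. 251.] 77.2 z [-2.  3. 38.]
scoopfloor 607 [570. 221.] [ 92. 251.] 77.2 z [-2.  3.  7.]
handle 315 [628. 220.] [112. 240.] 80.7 z [101. 122. 133.]
crusher 3556 [ 483. -207.] [131. 240.] 78.5 z [84. 91. 98.]
top 1756 [ 483. -206.] [130. 240.] 78.5 z [86. 89. 91.]
dial 153 [ 419. -193.] [43. 15.] 22.5 z [106. 123. 127.]
rim 1033 [ 484. -207.] [124. 232.] 78.6 z [93. 95. 99.]
red 27 [ 536. -328.] [124. 340.] 55.7 z [  2.  10. 129.]
[[ 6.79e+02 -4.20e+02  7.00e+00]
 [ 6.46e+02 -3.28e+02  1.00e+01]
 [ 6.41e+02 -3.28e+02  7.00e+00]
 [ 6.26e+02 -4.17e+02  8.00e+00]
 [ 6.37e+02 -3.39e+02  5.00e+00]
 [ 6.01e+02 -3.95e+02  5.00e+00]
 [ 5.90e+02 -4.08e+02  6.00e+00]
 [ 5.75e+02 -3.50e+02  1.00e+00]
 [ 5.48e+02 -3.69e+02  6.00e+00]
 [ 5.20e+02 -3.17e+02  6.00e+00]
 [ 4.92e+02 -3.34e+02  7.00e+00]
 [ 4.76e+02 -3.51e+02  4.00e+00]
 [ 4.78e+02 -3.17e+02  8.00e+00]
 [ 4.39e+02 -3.37e+02  8.00e+00]
 [ 4
[... 305 characters left out ...]
-1.91e+02  1.24e+02]
 [ 4.26e+02 -1.93e+02  1.23e+02]
 [ 4.24e+02 -1.90e+02  1.23e+02]
 [ 4.24e+02 -1.91e+02  1.29e+02]
 [ 4.23e+02 -1.94e+02  1.25e+02]]
ice [258.5 235.9] 77 [465.  84.  24.] [465.  84.  27.]
ice [272.9 237.2] 81 [456.  48.  24.] [456.  48.  27.]
ice [273.3 251. ] 77 [421.  53.  24.] [421.  54.  31.]
ice [261.  253.1] 79 [421.  85.  24.] [420.  86.  32.]
ice [268.5 289.8] 866 [328.  82.  24.] [ 300.   48. -926.]
tumbler rim [739.  60.  91.]
tin [706. -60.  22.]
cup [379. 403.  49.]
trayTL [599.  99.  42.]
trayTR [585.  -2.  42.]
trayBR [387.  22.  42.]
trayBL [400. 123.  42.]
cr TL [ 607. -170.   90.]
crTR [ 585. -293.   95.]
crBR [ 351. -243.   90.]
crBL [ 375. -103.   90.]
```

View pics/crop.png

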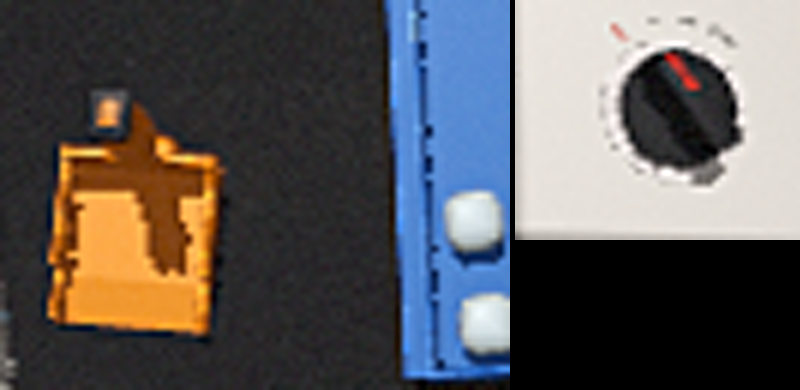

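The crop shows the scoop's nose edge at the bottom, its handle cap at native (198,218), and the dial bar with its red pointer towards the upper left. Next: the exact scoop yaw, the hopper and the tray frame.

```bash
python3 - <<'E'
from h import *
c=dict(np.load('pics/top0.npz')); P=cloud(c); hsv=cv2.cvtColor(c['img'],cv2.COLOR_BGR2HSV); H,S,V=[hsv[...,i].astype(int) for i in range(3)]
Z=P[...,2]
near=(abs(P[...,0]-500)<110)&(abs(P[...,1]-230)<70)&(c['depth']>0)
def rect(p,n):
    r=cv2.minAreaRect(p[:,:2].astype(np.float32)); print(n,len(p),np.round(r[0],1),np.round(r[1],1),round(r[2],1),'z',np.percentile(p[:,2],[2,50,98]).round())
org=(H>5)&(H<22)&(S>150)&near
rect(P[org&(Z<40)],'pan'); rect(P[org&(Z>14)&(Z<40)],'panwalls'); rect(P[near&(Z>115)],'handle'); print(np.median(P[near&(Z>120)],0).round(1))
R=Ro.from_euler('z',-11.5,degrees=True); Q=(P-[483,-207,0])@R.as_matrix()
m=(abs(Q[...,1])<66)&(abs(Q[...,0])<125)
rim=m&(Z>92.5)&(Z<99)&(Q[...,0]>-5); rect(P[rim],'rim'); q=Q[rim]; print(np.percentile(q[:,:2],[1,99],axis=0).round(1))
inn=m&(Z<85)&(Z>20); q=Q[inn]; print('inside',np.percentile(q,[1,99],axis=0).round(1))
R=Ro.from_euler('z',-6.9,degrees=True); Q=(P-[493,60.5,0])@R.as_matrix()
m=(abs(Q[...,1])<70)&(abs(Q[...,0])<120)&(Z>36)&(Z<48); rect(P[m],'tray')
m=(abs(Q[...,1])<30)&(Q[...,0]<80)&(Q[...,0]>0); print('floor',np.median(Z[m]))
for p in((465,84),(456,48),(421,53),(421,85)): print('ice tray fr',((np.array([*p,0])-[493,60.5,0])@R.as_matrix()).round())
for s,l in(((55,325),'FL'),((205,332),'FR')): print(l,pt(c,s[0]/6+180-.5,s[1]/6+200-.5,2).round(1))
E
```

```text
pan 791 [492.4 229.4] [73.8 95.5] 75.7 z [-2.  3. 36.]
panwalls 151 [484.4 229.4] [66.1 76.3] 75.8 z [14. 30. 38.]
handle 13608 [548.9 230. ] [ 85.7 140. ] 0.0 z [639. 716. 770.]
[589.9 231.6 716. ]
rim 674 [ 538.3 -217.4] [124.4 122.5] 78.6 z [93. 95. 99.]
[[ -4.6 -58.4]
 [111.6  60.3]]
inside [[-122.7  -50.6   23.1]
 [ 104.6   65.8   84.4]]
tray 904 [495.1  61.9] [103.9 200.1] 83.5 z [38. 42. 46.]
floor 4.360831096859695
ice tray fr [-31.  20.   0.]
ice tray fr [-35. -17.   0.]
ice tray fr [-71. -16.   0.]
ice tray fr [-74.  16.   0.]
FL [452.3 270.9   2. ]
FR [438.5 207.1   2. ]
```

```bash
cat >> h.py <<'E'
import json,os
def tool(psi,nd=0): return Ro.from_euler('ZY',[psi,-nd],degrees=True)*Ro.from_euler('x',180,degrees=True)
def plan(w,s=None):  # w: (x,y,z,yaw,nosedown)
    s=s or arm.read_state(); R=Ro.from_rotvec(s['orientation'])
    for x,y,z,psi,nd in w:
        print(np.round(R.inv().apply(np.array([x,y,z])-s['ee_pos'])/10,2).tolist(),np.round((R.inv()*tool(psi,nd)).as_rotvec(degrees=True),1).tolist())
def where():
    s=arm.read_state(); T=Ro.from_rotvec(s['orientation']); S=T*Ro.from_euler('x',180,degrees=True); e=S.as_euler('ZYX',degrees=True)
    print('t',round(s['time_s'],2),'pos',s['ee_pos'].round(1),'yaw',e[0].round(1),'nosedown',-e[1].round(1),'roll',e[2].round(1),'F',s['ft_force'].round(1),'M',s['wrist_torque'].round(2),'op',round(s['opening'],1),'gf',round(s['grasp_force'],1),'q',s['qpos'].round(2))
    open('log.jsonl','a').write(json.dumps({k:np.array(s[k]).tolist() for k in('qpos','ee_pos','orientation')})+'\n')
    return s
E
python3 - <<'E'
from h import *
c=dict(np.load('pics/top0.npz')); print(pt(c,197.8,217.8,131).round(1), [pt(c,*p,30).round(1) for p in((189.5,224.5),(216,226))])
where(); plan([(430,-250,240,0,0),(520,0,230,-10,0),(518,221,200,-14,0),(518,221,106,-14,0)])
E
```

```text
[518.9 220.  131. ] [array([523.2, 254.9,  30. ]), array([508. , 188.1,  30. ])]
t 0.1 pos [ 228.7 -608.   246.7] yaw 20.6 nosedown -0.0 roll 0.1 F [0.9 0.4 0. ] M [ 0.06 -0.04  0.02] op 87.1 gf 0.0 q [ 1.11  0.33  0.04  1.47 -0.01  1.34 -0.06]
[31.45, -26.42, 0.71] [-0.1, 0.0, 20.6]
[48.67, -46.65, 1.74] [-0.1, 0.0, 30.6]
[56.27, -67.4, 4.77] [-0.1, 0.0, 34.6]
[56.27, -67.38, 14.17] [-0.1, 0.0, 34.6]
```

Units first: shifts go in shares of 75 cm and turns go in shares of 120 degrees. So 48.7 cm is 0.6493, -46.6 cm is -0.6213, 30.6 degrees is 0.255.

Emit:
arm_command --targets '[0.42,-0.352,0.0093,0,0,0.1717,8.7,0.42,-0.352,0.0093,0,0,0.1717,8.7,0.42,-0.352,0.0093,0,0,0.1717,8.7,0.42,-0.352,0.0093,0,0,0.1717,8.7,0.42,-0.352,0.0093,0,0,0.1717,8.7,0.42,-0.352,0.0093,0,0,0.1717,8.7,0.42,-0.352,0.0093,0,0,0.1717,8.7,0.6493,-0.6213,0.0227,0,0,0.255,8.7,0.6493,-0.6213,0.0227,0,0,0.255,8.7,0.6493,-0.6213,0.0227,0,0,0.255,8.7]'

```text
time_s: 1.35
ee_pos: [492.7, -77.2, 233.5]
orientation: [3.129, -0.275, 0.0]
ft_force: [1.6, -0.4, -0.2]
opening: 87.0
grasp_force: 0.0
```

```bash
python3 - <<'E'
from h import *
where(); plan([(520,0,230,-10,0),(518.7,220.2,200,-13.5,0),(518.7,220.2,106,-13.5,0)])
E
```

```text
t 1.35 pos [492.7 -77.2 233.5] yaw -10.0 nosedown 0.0 roll -0.0 F [ 1.6 -0.4 -0.2] M [-0.   -0.07 -0.01] op 87.0 gf 0.0 q [ 0.45  0.06 -0.39  1.83  0.02  1.26 -1.7 ]
[1.34, -8.08, 0.35] [0.0, -0.0, -0.0]
[-2.62, -29.74, 3.35] [0.0, -0.0, 3.5]
[-2.62, -29.74, 12.75] [0.0, -0.0, 3.5]
```

Converted, -29.7 cm is -0.396, 12.7 cm is 0.1693, 3.5 degrees is 0.0292.

Emit:
arm_command --targets '[0.0067,-0.1333,0.0133,0,0,0.0083,8.7,-0.0347,-0.396,0.044,0,0,0.0292,8.7,-0.0347,-0.396,0.044,0,0,0.0292,8.7,-0.0347,-0.396,0.044,0,0,0.0292,8.7,-0.0347,-0.396,0.044,0,0,0.0292,8.7,-0.0347,-0.396,0.044,0,0,0.0292,8.7,-0.0347,-0.396,0.1067,0,0,0.0292,8.7,-0.0347,-0.396,0.1693,0,0,0.0292,8.7,-0.0347,-0.396,0.1693,0,0,0.0292,8.7]'

```text
time_s: 2.48
ee_pos: [516.3, 215.8, 103.6]
orientation: [3.116, -0.37, -0.01]
ft_force: [-0.4, 0.7, -0.8]
opening: 87.2
grasp_force: 0.0
```

```bash
python3 - <<'E'
from h import *
where(); c=snap('top','t1'); snap('side','s1')
a=cv2.resize(c['img'][190:260,170:260],None,fx=5,fy=5); b=cv2.imread('pics/s1.png')[180:530,280:630]
o=np.zeros((350,800,3),np.uint8); o[:,:450]=a; o[:,450:]=b; cv2.imwrite('pics/g1.png',o)
E
```

```text
t 2.48 pos [516.3 215.8 103.6] yaw -13.5 nosedown -0.3 roll -0.2 F [-0.4  0.7 -0.8] M [ 0.04  0.04 -0.01] op 87.2 gf 0.0 q [ 0.04  0.34 -0.6   1.82  0.22  1.05 -2.46]
```

View pics/g1.png

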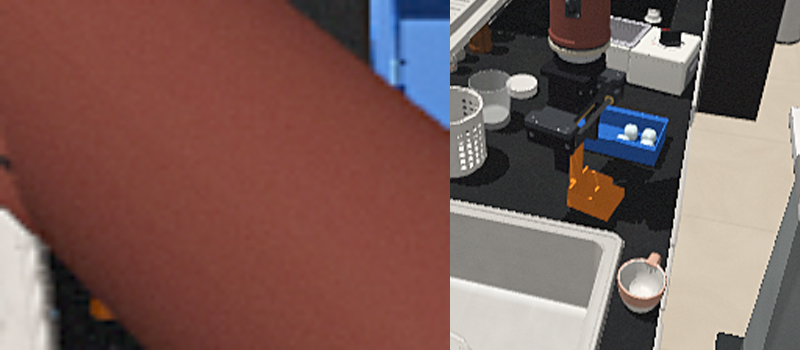

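Converted, -0.4 cm is -0.0053, -0.2 cm is -0.0027.

Emit:
arm_command --targets '[0.0027,-0.0053,-0.0027,0,0,0,8.7,0.0027,-0.0053,-0.0027,0,0,0,8.7]'

```text
time_s: 2.82
ee_pos: [522.6, 222.1, 110.7]
orientation: [-3.118, 0.369, -0.004]
ft_force: [-0.1, -0.1, -0.0]
opening: 87.2
grasp_force: 0.0
```

```bash
python3 - <<'E'
from h import *
where(); plan([(518.7,220.2,106,-13.5,0)])
E
```

```text
t 2.83 pos [522.6 222.1 110.7] yaw -13.5 nosedown 0.2 roll 0.1 F [-0.1 -0.1 -0. ] M [ 0.07  0.01 -0.01] op 87.2 gf 0.0 q [ 0.03  0.34 -0.6   1.8   0.22  1.06 -2.46]
[-0.33, 0.28, 0.46] [-0.1, -0.2, 0.0]
```

Converted, 0.4 cm is 0.0053, -0.3 cm is -0.004.

Emit:
arm_command --targets '[-0.004,0.0027,0.0053,0,0,0,8.7,-0.004,0.0027,0.0053,0,0,0,8.7,-0.004,0.0027,0.0053,0,0,0,0,-0.004,0.0027,0.0053,0,0,0,0,-0.004,0.0027,0.0053,0,0,0,0,-0.004,0.0027,0.0053,0,0,0,0,-0.004,0.0027,0.0053,0,0,0,0]' --squeeze 60

```text
time_s: 3.7
ee_pos: [517.9, 220.1, 104.7]
orientation: [-3.12, 0.369, 0.0]
ft_force: [0.5, 0.6, 0.2]
opening: 45.1
grasp_force: 0.0
```

```bash
python3 - <<'E'
from h import *
where()
E
```

```text
t 3.7 pos [517.9 220.1 104.7] yaw -13.5 nosedown -0.0 roll 0.0 F [0.5 0.6 0.2] M [ 0.05 -0.03 -0.01] op 45.1 gf 0.0 q [ 0.03  0.34 -0.6   1.82  0.22  1.05 -2.46]
```

Emit:
arm_command --targets '[0,0,0,0,0,0,0,0,0,0,0,0,0,0,0,0,0,0,0,0,0,0,0,0,0,0,0,0,0,0,0,0,0,0,0,0,0,0,0,0,0,0]'

```text
time_s: 4.45
ee_pos: [517.9, 220.2, 104.7]
orientation: [-3.12, 0.369, 0.0]
ft_force: [0.8, 0.6, 0.4]
opening: 16.8
grasp_force: 60.0
```

```bash
python3 - <<'E'
from h import *
where()
# tray pose points: grip for scoop origin at tray x=35, yaw -6.5
T=np.array([495.1,61.9]); y=-6.6; u=np.array([np.cos(np.radians(y)),np.sin(np.radians(y))])
g=T+u*(36+38); print(g)
plan([(518,220,200,-13.5,0),(*g,200,y,0),(*g,120,y,0)])
E
```

```text
t 4.45 pos [517.9 220.2 104.7] yaw -13.5 nosedown -0.0 roll 0.0 F [0.8 0.6 0.4] M [ 0.1  -0.03  0.03] op 16.8 gf 60.0 q [ 0.03  0.34 -0.6   1.82  0.22  1.05 -2.46]
[568.60958465  53.39465086]
[0.01, 0.01, -9.53] [-0.0, 0.0, 0.0]
[8.82, 15.04, -9.53] [-0.0, 0.0, -6.9]
[8.82, 15.04, -1.53] [-0.0, 0.0, -6.9]
```

Converted, 15 cm is 0.2, -9.5 cm is -0.1267, -6.9 degrees is -0.0575.

Emit:
arm_command --targets '[0,0,-0.0667,0,0,0,0,0,0,-0.1267,0,0,0,0,0.0533,0.0933,-0.1267,0,0,-0.025,0,0.1173,0.2,-0.1267,0,0,-0.0575,0,0.1173,0.2,-0.1267,0,0,-0.0575,0,0.1173,0.2,-0.1267,0,0,-0.0575,0,0.1173,0.2,-0.08,0,0,-0.0575,0,0.1173,0.2,-0.08,0,0,-0.0575,0,0.1173,0.2,-0.08,0,0,-0.0575,0]'

```text
time_s: 5.58
ee_pos: [568.7, 54.6, 165.6]
orientation: [-3.136, 0.179, -0.001]
ft_force: [0.0, 0.5, -0.6]
opening: 16.8
grasp_force: 60.0
```

```bash
python3 - <<'E'
from h import *
where(); snap('top','t2'); c=snap('side','s2')
cv2.imwrite('pics/s2c.png',cv2.resize(c['img'][150:270,220:340],(600,600),interpolation=cv2.INTER_CUBIC))
E
```

```text
t 5.58 pos [568.7  54.6 165.6] yaw -6.5 nosedown 0.0 roll 0.0 F [ 0.   0.5 -0.6] M [ 0.04 -0.02 -0.02] op 16.8 gf 60.0 q [ 0.28  0.28 -0.54  1.74  0.15  1.16 -1.98]
```

View pics/s2c.png

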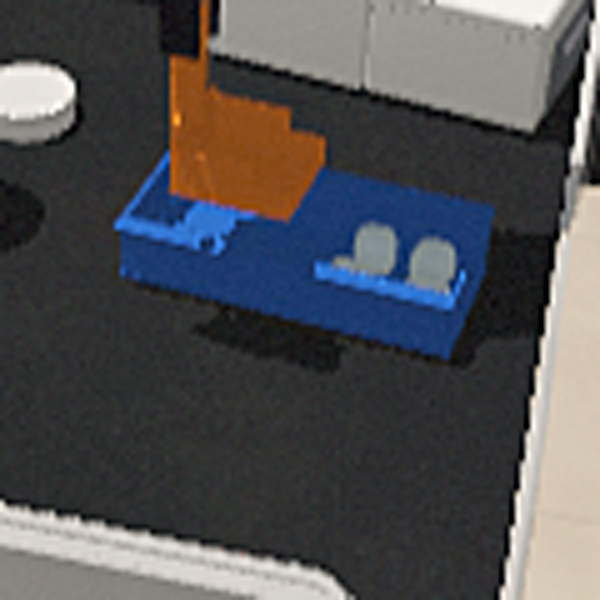

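Converted, 5.7 cm is 0.076, 5.3 cm is 0.0707.

Emit:
arm_command --targets '[0,0.0013,0.04,0,0,0,0,0,0.0013,0.0707,0,0,0,0,0,0.0013,0.0707,0,0,0,0,0,0.0013,0.076,0,0,0,0,0,0.0013,0.076,0,0,0,0]'

```text
time_s: 6.3
ee_pos: [569.3, 53.0, 108.9]
orientation: [-3.136, 0.18, -0.003]
ft_force: [0.8, 0.5, 0.5]
opening: 16.7
grasp_force: 60.0
```

```bash
python3 - <<'E'
from h import *
where()
E
```

```text
t 6.3 pos [569.3  53.  108.9] yaw -6.6 nosedown 0.1 roll 0.0 F [0.8 0.5 0.5] M [ 0.11 -0.13  0.01] op 16.7 gf 60.0 q [ 0.27  0.34 -0.52  1.8   0.19  1.05 -2.01]
```

Converted, -4.5 cm is -0.06, -3.5 cm is -0.0467, 2 degrees is 0.0167.

Emit:
arm_command --targets '[-0.0067,0,-0.0013,0,0.0167,0,0,-0.02,0,-0.0013,0,0.0167,0,0,-0.0333,0,-0.0013,0,0.0167,0,0,-0.0467,0,-0.0013,0,0.0167,0,0,-0.06,0,-0.0013,0,0.0167,0,0,-0.06,0,-0.0013,0,0.0167,0,0]'

```text
time_s: 7.05
ee_pos: [536.1, 58.1, 120.1]
orientation: [3.135, -0.183, 0.1]
ft_force: [13.9, -4.4, 48.4]
opening: 16.3
grasp_force: 59.9
```

```bash
python3 - <<'E'
from h import *
where()
E
```

```text
t 7.05 pos [536.1  58.1 120.1] yaw -6.7 nosedown 3.6 roll 0.2 F [13.9 -4.4 48.4] M [-1.13 -3.3   0.04] op 16.3 gf 59.9 q [ 0.29  0.22 -0.55  1.91  0.16  0.98 -2.01]
```

Converted, 1.8 cm is 0.024, 1.5 cm is 0.02.

Emit:
arm_command --targets '[0.02,0,-0.012,0,0,0,0,0.024,0,-0.012,0,0,0,0]'

```text
time_s: 7.3
ee_pos: [542.5, 55.9, 119.8]
orientation: [3.134, -0.181, 0.059]
ft_force: [-0.2, 0.0, -0.5]
opening: 16.4
grasp_force: 60.0
```

```bash
python3 - <<'E'
from h import *
where(); c=snap('side','s3'); d=snap('top','t3')
o=np.zeros((400,800,3),np.uint8); o[:,:400]=cv2.resize(c['img'][165:265,230:330],(400,400),interpolation=cv2.INTER_CUBIC); o[:,400:]=cv2.resize(d['img'][180:270,225:315],(400,400),interpolation=cv2.INTER_CUBIC); cv2.imwrite('pics/g3.png',o)
E
```

```text
t 7.3 pos [542.5  55.9 119.8] yaw -6.6 nosedown 2.1 roll 0.0 F [-0.2  0.  -0.5] M [ 0.01  0.12 -0.  ] op 16.4 gf 60.0 q [ 0.29  0.25 -0.54  1.88  0.17  1.02 -2.01]
```

View pics/g3.png

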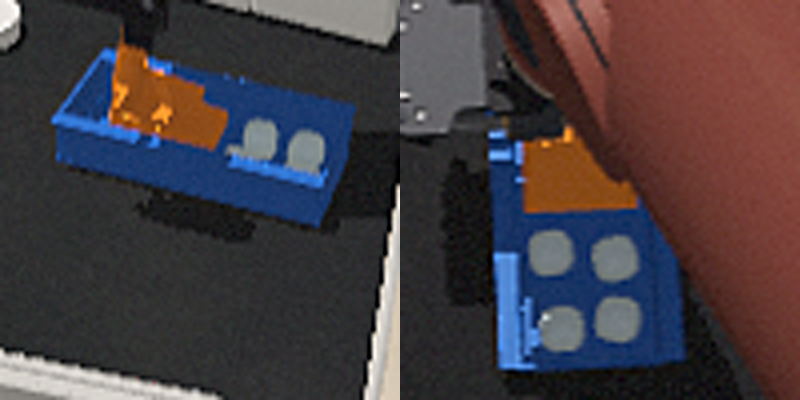

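```bash
cat >> h.py <<'E'
def scoop_tilt(f):
    c=dict(np.load(f'pics/{f}.npz')); P=cloud(c); h=cv2.cvtColor(c['img'],cv2.COLOR_BGR2HSV).astype(int)
    s=arm.read_state(); T=Ro.from_rotvec(s['orientation']); Q=T.inv().apply((P-s['ee_pos']).reshape(-1,3)).reshape(P.shape) # tool frame
    m=(h[...,0]>5)&(h[...,0]<22)&(h[...,1]>150)&(abs(Q[...,0]+30)<80)&(abs(Q[...,1])<40)
    return P[m],Q[m]
E
python3 - <<'E'
from h import *
for f in('t3','s3'):
    P,Q=scoop_tilt(f); print(f,len(Q))
    b=Q[(abs(Q[:,1])<26)&(Q[:,0]<-15)]
    if f=='t3':
        for i in range(5): # robust plane z=a x+b y+c
            A=np.c_[b[:,:2],np.ones(len(b))]; k=np.linalg.lstsq(A,b[:,2],rcond=None)[0]; r=b[:,2]-A@k; b=b[abs(r)<max(2.5,1.5*r.std())]
        print('slope deg',np.degrees(np.arctan(k[:2])),k,len(b)); print('nose x',np.percentile(Q[:,0],[1,99]),P[:,2].min())
    else:
        e=Q[Q[:,2]>40]
        for lo in range(-85,20,10):
            q=e[(e[:,0]>=lo)&(e[:,0]<lo+10)]
            if len(q)>3: print(lo,len(q),np.percentile(q[:,2],[3,97]).round(1))
E
```

```text
t3 397
slope deg [82.45295323 78.06677303] [  7.54785675   4.7317388  382.27905291] 144
nose x [-104.38515126   23.19310618] 6.069104114950456
s3 446
-65 7 [ 95.1 109.6]
-55 33 [ 91.2 108.9]
-45 37 [ 76.6 107.4]
-35 51 [ 75.  105.5]
-25 48 [ 74.7 104.4]
-15 49 [ 72.4 103.9]
-5 74 [ 42.4 103.5]
5 88 [ 43.3 101.4]
15 16 [42.9 74.1]
```

```bash
cat >> h.py <<'E'
TR=Ro.from_euler('z',-6.6,degrees=True)
def ices(c):
    P=cloud(c); Q=TR.inv().apply((P-[495.1,61.9,0]).reshape(-1,3)).reshape(P.shape); h=cv2.cvtColor(c['img'],cv2.COLOR_BGR2HSV).astype(int)
    m=(abs(Q[...,0])<97)&(abs(Q[...,1])<40)&(h[...,1]<90)&(h[...,2]>60)&(Q[...,2]>8)&(Q[...,2]<75)
    n,l,st,ce=cv2.connectedComponentsWithStats(m.astype(np.uint8))
    for i in range(1,n):
        if st[i,4]>10: q=Q[l==i]; print('ice trayframe',np.median(q,0).round(),'top',np.percentile(q[:,2],95).round(),st[i,4],'x',np.percentile(q[:,0],[2,98]).round())
    o=(h[...,0]>5)&(h[...,0]<22)&(h[...,1]>150)&(abs(Q[...,0])<97)&(abs(Q[...,1])<40)
    q=Q[o]; print('scoop x min',np.percentile(q[:,0],2).round(),'z there',np.median(q[q[:,0]<np.percentile(q[:,0],5)][:,2]).round(), 'y',np.percentile(q[:,1],[2,98]).round())
E
python3 - <<'E'
from h import *
where()
for f in('t3','s3'): ices(dict(np.load(f'pics/{f}.npz')))
E
```

```text
t 7.4 pos [540.9  56.  118. ] yaw -6.6 nosedown 2.0 roll 0.0 F [-0.5  0.2 -1.1] M [0.06 0.06 0.03] op 16.2 gf 60.0 q [ 0.29  0.25 -0.54  1.88  0.17  1.02 -2.01]
ice trayframe [-34.  20.  27.] top 32.0 84 x [-45. -22.]
ice trayframe [-39. -18.  28.] top 31.0 85 x [-50. -27.]
ice trayframe [-73. -17.  28.] top 31.0 87 x [-85. -63.]
ice trayframe [-78.  15.  28.] top 31.0 83 x [-89. -66.]
scoop x min -88.0 z there 544.0 y [-31.  32.]
ice trayframe [-40.  -8.  24.] top 28.0 79 x [-50. -26.]
ice trayframe [-76.  -8.  25.] top 28.0 81 x [-87. -63.]
scoop x min -8.0 z there 20.0 y [-31.  35.]
```

Converted, -0.6 cm is -0.008, 0.4 cm is 0.0053, -3.5 degrees is -0.0292.

Emit:
arm_command --targets '[0.008,0,0.004,0,-0.0292,0,0,0.008,0,0.004,0,-0.0292,0,0,0.004,0,0.0053,0,-0.0292,0,0,0,0,0.0053,0,-0.0292,0,0,-0.004,0,0.0053,0,-0.0292,0,0,-0.008,0,0.0053,0,-0.0292,0,0]'

```text
time_s: 8.15
ee_pos: [535.1, 56.6, 114.3]
orientation: [-3.135, 0.18, 0.04]
ft_force: [-0.8, 0.4, 0.6]
opening: 16.3
grasp_force: 60.0
```

```bash
python3 - <<'E'
from h import *
where()
c=snap('side','s4'); ices(c)
E
```

```text
t 8.15 pos [535.1  56.6 114.3] yaw -6.6 nosedown -1.5 roll -0.0 F [-0.8  0.4  0.6] M [0.02 0.02 0.04] op 16.3 gf 60.0 q [ 0.29  0.29 -0.54  1.85  0.16  1.07 -2.  ]
ice trayframe [-40.  -7.  25.] top 28.0 82 x [-50. -22.]
ice trayframe [-76.  -7.  26.] top 28.0 82 x [-87. -63.]
scoop x min -33.0 z there 450.0 y [-31.  33.]
```

Converted, 0.4 cm is 0.0053, 0.2 cm is 0.0027.

Emit:
arm_command --targets '[0,0,0.0027,0,0,0,0,0,0,0.0053,0,0,0,0,0,0,0.0053,0,0,0,0]'

```text
time_s: 8.57
ee_pos: [537.5, 56.6, 111.6]
orientation: [-3.134, 0.181, 0.034]
ft_force: [2.8, -0.7, 7.6]
opening: 16.6
grasp_force: 60.0
```

```bash
python3 - <<'E'
from h import *
where()
E
```

```text
t 8.57 pos [537.5  56.6 111.6] yaw -6.6 nosedown -1.2 roll 0.0 F [ 2.8 -0.7  7.6] M [-0.11 -0.51 -0.05] op 16.6 gf 60.0 q [ 0.28  0.29 -0.54  1.85  0.16  1.06 -2.  ]
```

Converted, -2 cm is -0.0267, -1.6 cm is -0.0213.

Emit:
arm_command --targets '[-0.0053,0,-0.0007,0,0,0,0,-0.0107,0,-0.0007,0,0,0,0,-0.016,0,-0.0007,0,0,0,0,-0.0213,0,-0.0007,0,0,0,0,-0.0267,0,-0.0007,0,0,0,0]'

```text
time_s: 9.2
ee_pos: [523.4, 58.7, 117.1]
orientation: [-3.133, 0.182, 0.014]
ft_force: [13.9, -4.1, 31.1]
opening: 16.2
grasp_force: 59.9
```

```bash
python3 - <<'E'
from h import *
where(); ices(snap('side','s5'))
E
```

```text
t 9.2 pos [523.4  58.7 117.1] yaw -6.7 nosedown -0.5 roll 0.1 F [13.9 -4.1 31.1] M [-0.88 -2.74  0.09] op 16.2 gf 59.9 q [ 0.29  0.25 -0.55  1.89  0.14  1.05 -2.  ]
ice trayframe [-39.  -7.  25.] top 29.0 84 x [-51. -25.]
ice trayframe [-76.  -7.  26.] top 29.0 82 x [-87. -64.]
scoop x min -24.0 z there 18.0 y [-31.  35.]
```

```bash
python3 - <<'E'
from h import *
c=dict(np.load('pics/s5.npz')); cv2.imwrite('pics/s5c.png',cv2.resize(c['img'][160:250,235:325],(600,600),interpolation=cv2.INTER_CUBIC))
P,Q=scoop_tilt('s5'); e=Q[Q[:,2]>40]
for lo in range(-85,20,10):
    q=e[(e[:,0]>=lo)&(e[:,0]<lo+10)]
    if len(q)>3: print(lo,len(q),np.percentile(q[:,2],[3,97]).round(1))
E
```

```text
-55 9 [ 97.7 114.3]
-45 28 [ 96.4 114. ]
-35 39 [ 81.4 111.8]
-25 46 [ 78.7 109.5]
-15 47 [ 76.  107.1]
-5 53 [ 47.8 106.1]
5 100 [ 44.9 103.6]
15 52 [ 42.7 100.4]
```

View pics/s5c.png

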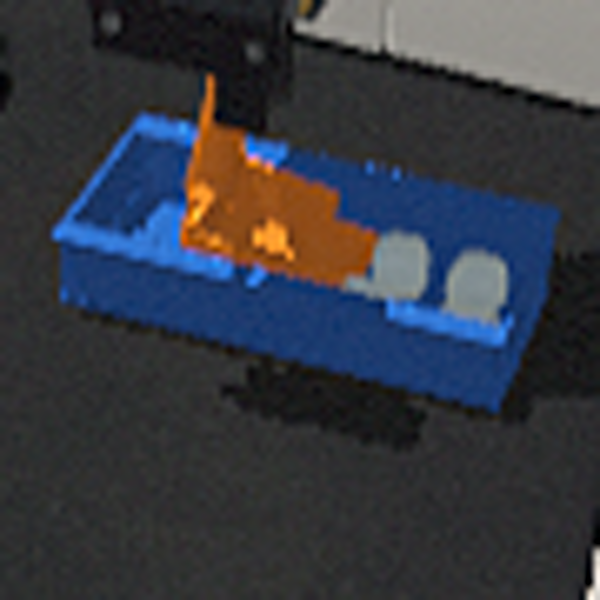

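Converted, 5 cm is 0.0667, 4 cm is 0.0533, 1 degrees is 0.0083.

Emit:
arm_command --targets '[0.0133,0,0,0,0.0083,0,0,0.0267,0,0.004,0,0.0083,0,0,0.04,0,0.008,0,0.0083,0,0,0.0533,0,0.012,0,0.0083,0,0,0.0667,0,0.0133,0,0.0083,0,0,0.0667,0,0.0133,0,0.0083,0,0]'

```text
time_s: 10.0
ee_pos: [568.8, 52.8, 103.0]
orientation: [-3.135, 0.182, 0.002]
ft_force: [4.1, -2.4, 18.5]
opening: 15.7
grasp_force: 60.0
```

```bash
cat >> h.py <<'E'
def look(f):
    s=where(); c=snap('side',f); ices(c); P,Q=scoop_tilt(f); e=Q[Q[:,2]>40]; xs=[];zs=[]
    for lo in range(-80,10,10):
        q=e[(e[:,0]>=lo)&(e[:,0]<lo+10)]
        if len(q)>12: xs.append(lo+5); zs.append(np.percentile(q[:,2],97))
    k=np.polyfit(xs,zs,1); print('bottom in tool: nosedown deg',np.degrees(np.arctan(-k[0])).round(1),'z at 0',k[1].round(1))
E
python3 -c "
from h import *
look('s6')"
```

```text
t 10.0 pos [568.8  52.8 103. ] yaw -6.7 nosedown -0.1 roll 0.0 F [ 4.1 -2.4 18.5] M [-0.73 -0.45 -0.05] op 15.7 gf 60.0 q [ 0.27  0.35 -0.52  1.8   0.2   1.05 -2.01]
ice trayframe [-39.  -8.  24.] top 28.0 79 x [-51. -25.]
ice trayframe [-77.  -7.  25.] top 29.0 82 x [-87. -63.]
scoop x min -17.0 z there 17.0 y [-31.  31.]
bottom in tool: nosedown deg 12.4 z at 0 80.3
```

```bash
cat > fit.py <<'E'
from h import *
from scipy.optimize import least_squares
B=[((-36,36),(-33,33),(0,2.5)),((33,36),(-33,33),(0,36)),((28,48),(-8,8),(0,131))]
def sdf(p):
    d=[]
    for b in B:
        b=np.array(b); c=b.mean(1); h=(b[:,1]-b[:,0])/2; q=abs(p-c)-h
        d.append(np.linalg.norm(np.maximum(q,0),axis=1)+np.minimum(q.max(1),0))
    for s in(-1,1): # tapered sides
        q=np.c_[np.maximum(abs(p[:,0])-36,0),np.maximum(abs(p[:,1]-s*32)-1,0),np.maximum(p[:,2]-(23.5+6.5*p[:,0]/36),0)+np.maximum(-p[:,2],0)]; d.append(np.linalg.norm(q,axis=1))
    return abs(np.min(d,0))
def fit(files,s=None):
    s=s or arm.read_state(); S=Ro.from_rotvec(s['orientation'])*Ro.from_euler('x',180,degrees=True); pts=[]
    for f in files:
        c=dict(np.load(f'pics/{f}.npz')); P=cloud(c); h=cv2.cvtColor(c['img'],cv2.COLOR_BGR2HSV).astype(int)
        Q=S.inv().apply((P-s['ee_pos']).reshape(-1,3)).reshape(P.shape)
        m=(h[...,0]>7)&(h[...,0]<20)&(h[...,1]>180)&(abs(Q[...,0]+25)<75)&(abs(Q[...,1])<45)&(Q[...,2]<35)&(Q[...,2]>-135)
        pts.append(Q[m])
    X=np.vstack(pts)
    def res(a):
        R=Ro.from_euler('YX',[-a[3],a[4]],degrees=True); return sdf(R.inv().apply(X-a[:3]))
    best=min((least_squares(res,[-38,0,-105,n,0],loss='soft_l1',f_scale=2) for n in(-10,0,10)),key=lambda r:r.cost)
    a=best.x; R=Ro.from_euler('YX',[-a[3],a[4]],degrees=True)
    W=lambda p:s['ee_pos']+S.apply(a[:3]+R.apply(p))
    print('fit n',len(X),'med res',np.median(best.fun).round(2),'origin in S',a[:3].round(1),'rel nosedown',a[3].round(1),'roll',a[4].round(1))
    for n,p in(('nose',(-36,0,0)),('rear',(48,0,0)),('grip',(38,0,100))):
        w=W(np.array(p,float)); print(n,w.round(1),'tray',TR.inv().apply(w-[495.1,61.9,0]).round(1))
    return a
E
python3 - <<'E'
from fit import *
snap('top','t6'); fit(['s6','t6']); fit(['s6'])
E
```

```text
fit n 1211 med res 0.76 origin in S [-58.6   3.1 -91.2] rel nosedown -10.7 roll 1.1
nose [475.7  66.8  18.6] tray [-19.9   2.6  18.6]
rear [557.6  57.2   2.9] tray [62.7  2.5  2.9]
grip [566.2  54.3 103. ] tray [ 71.5   0.6 103. ]
fit n 440 med res 0.72 origin in S [-58.6   3.9 -91.1] rel nosedown -10.8 roll 2.2
nose [475.8  67.6  18.8] tray [-19.9   3.4  18.8]
rear [557.7  58.    3. ] tray [62.6  3.4  3. ]
grip [566.1  53.1 103.1] tray [ 71.6  -0.6 103.1]
```

Converted, -0.8 cm is -0.0107, 0.3 cm is 0.004, 11.5 degrees is 0.0958.

Emit:
arm_command --targets '[0.004,0,-0.0107,0,0.05,0,0,0.004,0,-0.0107,0,0.0958,0,0,0.004,0,-0.0107,0,0.0958,0,0,0.004,0,-0.0107,0,0.0958,0,0]'

```text
time_s: 10.6
ee_pos: [568.2, 52.6, 107.9]
orientation: [3.111, -0.18, 0.297]
ft_force: [0.2, -0.9, -0.2]
opening: 16.1
grasp_force: 60.0
```

```bash
python3 - <<'E'
from fit import *
where(); snap('side','s7'); snap('top','t7'); fit(['s7','t7'])
E
```

```text
t 10.6 pos [568.2  52.6 107.9] yaw -6.6 nosedown 10.9 roll 0.0 F [ 0.2 -0.9 -0.2] M [0.06 0.21 0.05] op 16.1 gf 60.0 q [ 0.27  0.22 -0.53  1.96  0.24  0.83 -2.07]
fit n 492 med res 0.75 origin in S [-58.3   2.8 -91.1] rel nosedown -9.2 roll 1.0
nose [493.4  64.4   6.2] tray [-2.   2.3  6.2]
rear [576.8  54.7   8.7] tray [82.   2.2  8.7]
grip [563.7  54.4 108.3] tray [ 69.    0.4 108.3]
```

```bash
cat >> h.py <<'E'
def dl(*ds): # tray-frame deltas (mm) -> tool cm
    R=Ro.from_rotvec(arm.read_state()['orientation']).inv()
    for d in ds: print(d,np.round(R.apply(TR.apply(d))/10,2).tolist())
E
python3 -c "
from h import *
dl((0,-1.5,-9),(-20,-1.5,-10),(-45,-1.5,-10))"
```

```text
(0, -1.5, -9) [-0.17, 0.15, 0.88]
(-20, -1.5, -10) [-2.15, 0.15, 0.6]
(-45, -1.5, -10) [-4.61, 0.15, 0.13]
```

Emit:
arm_command --targets '[-0.0013,0.002,0.0067,0,0,0,0,-0.0023,0.002,0.012,0,0,0,0,-0.0127,0.002,0.0104,0,0,0,0,-0.0233,0.002,0.0087,0,0,0,0,-0.0333,0.002,0.0067,0,0,0,0,-0.044,0.002,0.0047,0,0,0,0]'

```text
time_s: 11.45
ee_pos: [544.9, 56.0, 105.0]
orientation: [3.111, -0.179, 0.327]
ft_force: [11.6, -0.6, 26.2]
opening: 15.8
grasp_force: 59.9
```

```bash
python3 - <<'E'
from fit import *
where(); c=snap('side','s8');d=snap('top','t8'); fit(['s8','t8']); ices(d); dl((-10,0,0),(0,0,-10))
E
```

```text
t 11.45 pos [544.9  56.  105. ] yaw -6.6 nosedown 12.0 roll 0.2 F [11.6 -0.6 26.2] M [-0.82 -3.09  0.13] op 15.8 gf 59.9 q [ 0.28  0.17 -0.54  2.02  0.22  0.79 -2.07]
fit n 366 med res 0.78 origin in S [-60.3   2.8 -88.8] rel nosedown -12.3 roll 0.5
nose [468.4  67.9   5.8] tray [-27.2   2.9   5.8]
rear [551.8  58.4   5.3] tray [56.8  3.   5.3]
grip [542.3  58.2 105.3] tray [ 47.3   1.7 105.3]
ice trayframe [-39.  21.  28.] top 31.0 56 x [-48. -28.]
ice trayframe [-78.  15.  27.] top 33.0 87 x [-89. -66.]
ice trayframe [-80.  -8.  26.] top 30.0 16 x [-85. -70.]
scoop x min -94.0 z there 509.0 y [-34.  37.]
(-10, 0, 0) [-0.98, -0.0, -0.21]
(0, 0, -10) [-0.21, 0.0, 0.98]
```

Converted, -3.2 cm is -0.0427, -0.15 cm is -0.002.

Emit:
arm_command --targets '[-0.0107,0,-0.002,0,0,0,0,-0.0213,0,-0.004,0,0,0,0,-0.032,0,-0.006,0,0,0,0,-0.0427,0,-0.008,0,0,0,0]'

```text
time_s: 12.05
ee_pos: [513.0, 60.1, 105.0]
orientation: [3.112, -0.179, 0.329]
ft_force: [12.1, -0.9, 28.6]
opening: 15.8
grasp_force: 59.9
```

```bash
python3 - <<'E'
from fit import *
where(); c=snap('side','s9');d=snap('top','t9'); fit(['s9','t9']); ices(d); ices(c)
E
```

```text
t 12.05 pos [513.   60.1 105. ] yaw -6.6 nosedown 12.0 roll 0.3 F [12.1 -0.9 28.6] M [-0.77 -3.21  0.06] op 15.8 gf 59.9 q [ 0.29  0.1  -0.56  2.09  0.18  0.77 -2.06]
fit n 324 med res 0.74 origin in S [-62.6   2.9 -87.7] rel nosedown -15.0 roll 0.5
nose [434.2  72.3   8.1] tray [-61.7   3.4   8.1]
rear [517.6  62.8   3.6] tray [22.2  3.5  3.6]
grip [512.8  62.1 104. ] tray [ 17.5   2.2 104. ]
ice trayframe [-89.  21.  25.] top 27.0 11 x [-94. -81.]
scoop x min -95.0 z there 512.0 y [-38.  38.]
ice trayframe [-68.  -6.  26.] top 29.0 151 x [-92. -48.]
scoop x min -40.0 z there 14.0 y [-31.  21.]
```

Converted, -2.4 cm is -0.032, -1.7 cm is -0.0227, 4 degrees is 0.0333.

Emit:
arm_command --targets '[-0.004,0,-0.0033,0,0.0333,0,0,-0.0133,0,-0.0053,0,0.0333,0,0,-0.0227,0,-0.0067,0,0.0333,0,0,-0.032,0,-0.0087,0,0.0333,0,0]'

```text
time_s: 12.65
ee_pos: [488.1, 63.3, 106.7]
orientation: [3.095, -0.178, 0.436]
ft_force: [12.7, -0.3, 25.3]
opening: 15.8
grasp_force: 59.9
```

```bash
python3 - <<'E'
from fit import *
where(); c=snap('side','s10');d=snap('top','t10'); fit(['s10','t10']); ices(d); ices(c)
E
```

```text
t 12.65 pos [488.1  63.3 106.7] yaw -6.6 nosedown 16.0 roll 0.3 F [12.7 -0.3 25.3] M [-0.34 -2.83  0.03] op 15.8 gf 59.9 q [ 0.29  0.   -0.57  2.19  0.16  0.69 -2.08]
fit n 247 med res 0.82 origin in S [-67.8   2.6 -82. ] rel nosedown -20.3 roll 0.6
nose [409.7  75.3  11.7] tray [-86.4   3.5  11.7]
rear [492.9  65.8   5.4] tray [-2.6  3.7  5.4]
grip [490.4  64.7 105.8] tray [ -5.    2.2 105.8]
scoop x min -82.0 z there 466.0 y [-22.  33.]
ice trayframe [-69.  -5.  28.] top 31.0 162 x [-93. -49.]
scoop x min -53.0 z there 34.0 y [-31.  26.]
```

```bash
python3 - <<'E'
from h import *
c=dict(np.load('pics/s10.npz'));d=dict(np.load('pics/t10.npz'))
o=np.zeros((400,800,3),np.uint8); o[:,:400]=cv2.resize(c['img'][165:245,250:330],(400,400),interpolation=cv2.INTER_CUBIC); o[:,400:]=cv2.resize(d['img'][190:270,235:315],(400,400),interpolation=cv2.INTER_CUBIC); cv2.imwrite('pics/g10.png',o)
E
```

```text
(no output)
```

View pics/g10.png

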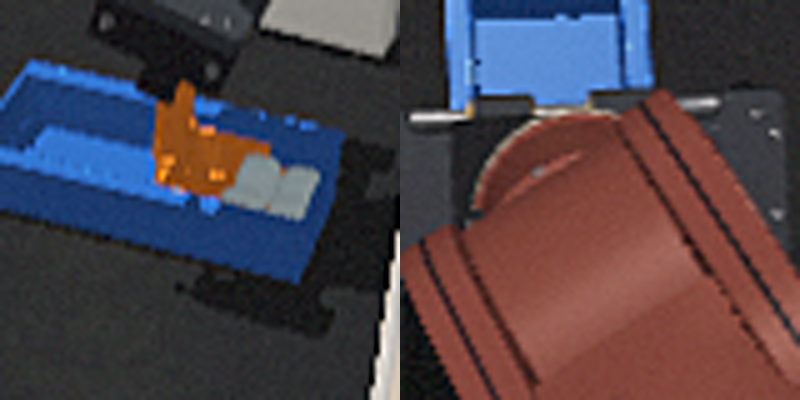

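Converted, -1.4 cm is -0.0187, -1 cm is -0.0133.

Emit:
arm_command --targets '[-0.0067,0,-0.002,0,0,0,0,-0.0133,0,-0.004,0,0,0,0,-0.0187,0,-0.0053,0,0,0,0,-0.0187,0,-0.0053,0,0,0,0]'

```text
time_s: 13.25
ee_pos: [474.1, 65.0, 107.0]
orientation: [3.095, -0.178, 0.437]
ft_force: [15.8, 0.2, 21.4]
opening: 16.1
grasp_force: 60.0
```

```bash
python3 - <<'E'
from fit import *
where(); c=snap('side','s11'); fit(['s11']); ices(c)
E
```

```text
t 13.25 pos [474.1  65.  107. ] yaw -6.6 nosedown 16.1 roll 0.3 F [15.8  0.2 21.4] M [-0.43 -3.83 -0.04] op 16.1 gf 60.0 q [ 0.28 -0.03 -0.58  2.22  0.14  0.69 -2.08]
fit n 203 med res 0.75 origin in S [-67.9   2.8 -81.4] rel nosedown -19.7 roll 1.0
nose [396.3  77.2  12.2] tray [-99.9   3.9  12.2]
rear [479.6  67.7   6.9] tray [-16.1   4.    6.9]
grip [475.7  65.8 107.3] tray [-19.7   1.6 107.3]
ice trayframe [-69.  -5.  28.] top 32.0 168 x [-93. -47.]
scoop x min -71.0 z there 30.0 y [-30.  23.]
```

```bash
python3 -c "
from h import *
dl((12,0,6),(24,0,9),(36,0,10),(38,0,40),(40,0,80))"
```

```text
(12, 0, 6) [1.32, -0.0, -0.24]
(24, 0, 9) [2.56, -0.0, -0.2]
(36, 0, 10) [3.74, -0.0, 0.03]
(38, 0, 40) [4.76, -0.02, -2.79]
(40, 0, 80) [6.06, -0.04, -6.58]
```

Converted, 3.7 cm is 0.0493, 2.6 cm is 0.0347, -20 degrees is -0.1667.

Emit:
arm_command --targets '[0.008,0,-0.0027,0,-0.025,0,0,0.0173,0,-0.0033,0,-0.0583,0,0,0.0253,0,-0.0033,0,-0.0875,0,0,0.0347,0,-0.0027,0,-0.1167,0,0,0.0427,0,-0.0013,0,-0.1417,0,0,0.0493,0,0,0,-0.1667,0,0,0.0493,0,0,0,-0.1667,0,0]'

```text
time_s: 14.18
ee_pos: [501.2, 59.0, 108.8]
orientation: [-3.127, 0.181, 0.138]
ft_force: [-0.5, 0.2, -0.2]
opening: 15.4
grasp_force: 60.0
```

```bash
python3 - <<'E'
from fit import *
where(); c=snap('side','s12'); snap('top','t12'); fit(['s12','t12']); ices(c); dl((0,0,30),(0,0,70))
cv2.imwrite('pics/g12.png',cv2.resize(c['img'][155:255,240:340],(600,600),interpolation=cv2.INTER_CUBIC))
E
```

```text
t 14.18 pos [501.2  59.  108.8] yaw -6.6 nosedown -5.1 roll 0.1 F [-0.5  0.2 -0.2] M [ 0.08 -0.2  -0.03] op 15.4 gf 60.0 q [ 0.28  0.27 -0.53  1.89  0.12  1.11 -1.98]
fit n 713 med res 0.87 origin in S [-55.9   1.7 -91.5] rel nosedown -9.8 roll -0.1
nose [402.5  72.3  31.9] tray [-93.2  -0.4  31.9]
rear [483.1  62.9  10.4] tray [-12.   -0.3  10.4]
grip [499.   61.2 109.7] tray [  3.9  -0.2 109.7]
ice trayframe [-70.  -7.  44.] top 52.0 209 x [-88. -33.]
scoop x min -91.0 z there 31.0 y [-32.  34.]
(0, 0, 30) [-0.26, -0.0, -2.99]
(0, 0, 70) [-0.61, -0.0, -6.97]
```

View pics/g12.png

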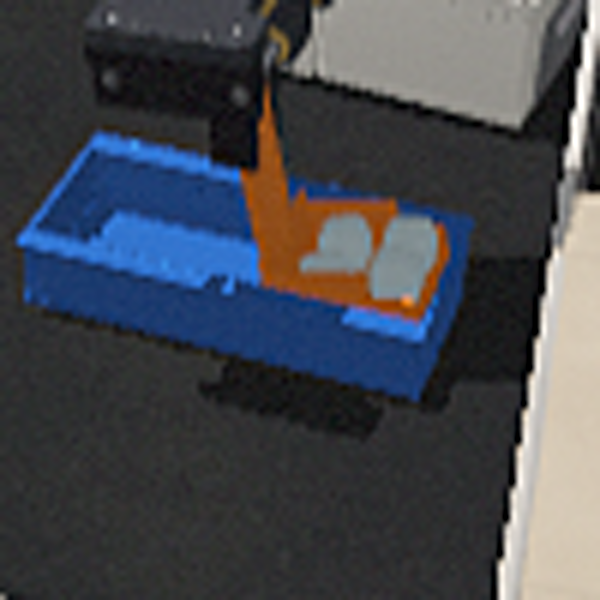

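Converted, -12.5 cm is -0.1667, -12 cm is -0.16, -4 degrees is -0.0333.

Emit:
arm_command --targets '[0,0,-0.0093,0,0,0,0,-0.0013,0,-0.0333,0,-0.0083,0,0,-0.004,0,-0.0667,0,-0.0167,0,0,-0.0067,0,-0.1,0,-0.025,0,0,-0.0093,0,-0.1333,0,-0.0333,0,0,-0.012,0,-0.16,0,-0.0333,0,0,-0.012,0,-0.1667,0,-0.0333,0,0]'

```text
time_s: 15.15
ee_pos: [502.6, 59.2, 236.5]
orientation: [-3.118, 0.179, 0.24]
ft_force: [0.5, -0.5, -2.0]
opening: 16.0
grasp_force: 60.0
```

```bash
cat > kin.py <<'E'
from h import *
from scipy.optimize import least_squares
import itertools
def fk(q,p,s):
    R=Ro.from_euler('z',s[0]*q[0]+p[4]); x=np.array([0,0,p[0]])
    R=R*Ro.from_euler('y',q[1]); x=x+R.apply([p[6],0,p[1]]); R=R*Ro.from_euler('z',s[1]*q[2])*Ro.from_euler('y',q[3])
    x=x+R.apply([p[7],0,p[2]]); R=R*Ro.from_euler('z',s[2]*q[4])*Ro.from_euler('y',q[5]); x=x+R.apply([p[8],0,p[3]]); R=R*Ro.from_euler('z',s[3]*q[6]+p[5]); return x,R
if __name__=='__main__':
    L=[json.loads(l) for l in open('log.jsonl')]; best=None
    for s in itertools.product((-1,1),repeat=4):
        def res(p):
            o=[]
            for l in L:
                x,R=fk(l['qpos'],p,s); o+=list((x-l['ee_pos'])); o+=list(300*(R.inv()*Ro.from_rotvec(l['orientation'])).as_rotvec())
            return o
        for o7 in(0,np.pi):
            r=least_squares(res,[330,400,400,200,0,o7,0,0,0])
            if best is None or r.cost<best[0]: best=(r.cost,s,r.x)
    print(best[0]/len(L),best[1],best[2].round(2)); np.savez('kin.npz',s=best[1],p=best[2])
E
python3 - <<'E'
from fit import *
where(); c=snap('side','s13'); snap('top','t13'); fit(['s13','t13'])
E
python3 kin.py
```

```text
t 15.15 pos [502.6  59.2 236.5] yaw -6.6 nosedown -8.8 roll 0.0 F [ 0.5 -0.5 -2. ] M [ 0.04 -0.25 -0.04] op 16.0 gf 60.0 q [ 0.3   0.2  -0.54  1.69  0.05  1.43 -1.93]
fit n 1135 med res 0.72 origin in S [-56.    2.5 -90.8] rel nosedown -9.5 roll 1.1
nose [399.6  73.3 165.6] tray [-96.2   0.3 165.6]
rear [478.7  64.1 139. ] tray [-16.5   0.3 139. ]
grip [500.6  59.8 237. ] tray [  5.7  -1.5 237. ]
6.407674461205169 (-1, -1, -1, -1) [ 2.7176e+02  4.8923e+02  5.0432e+02  3.5594e+02 -7.0000e-02  1.5000e+00
  1.1430e+01  1.9080e+01  1.0140e+01]
```

```bash
cat >> kin.py <<'E'
k=np.load('kin.npz') if os.path.exists('kin.npz') else None
lo=np.array([-2.58,-.38,-1.3,.25,-1.5,.08,-2.65]); hi=np.array([2.58,2.09,1.39,2.4,4.64,2.09,2.65])
def ik(x,R,q0):
    q0=np.clip(q0,lo+.02,hi-.02)
    def res(q):
        a,b=fk(q,k['p'],k['s']); return np.r_[a-x,200*(b.inv()*R).as_rotvec(),.3*(q-q0)]
    r=least_squares(res,q0,bounds=(lo,hi)); return r.x,np.abs(r.fun[:6]).max()
E
python3 - <<'E'
from kin import *
s=arm.read_state(); q=s['qpos']
psi=-11.5; u=Ro.from_euler('z',psi,degrees=True)
H=np.array([536.3,-217.7,0])
def tcp(nose,nt,psi=psi): # nose world -> TCP
    S=Ro.from_euler('ZY',[psi,-nt],degrees=True); return nose-S.apply([-91.4,2.3,-85]), S*Ro.from_euler('x',180,degrees=True)
for nt,dx,z in((-9,-20,150),(10,-10,135),(25,0,115),(40,5,100),(55,10,90),(65,12,88),(75,15,85)):
    x,R=tcp(H+u.apply([dx,0,z]),nt); q,e=ik(x,R,q); print(nt,x.round(),'err',e.round(2),q.round(2))
E
```

```text
-9 [ 618. -237.  220.] err 0.0 [ 0.54  0.51 -0.38  1.3   0.19  1.52 -1.61]
10 [ 600. -233.  235.] err 0.0 [ 0.64  0.23 -0.38  1.64  0.07  1.11 -1.52]
25 [ 582. -229.  231.] err 0.0 [ 0.7   0.03 -0.35  1.92 -0.12  0.77 -1.35]
40 [ 556. -224.  224.] err 0.0 [ 0.65 -0.13 -0.21  2.19 -0.53  0.45 -0.93]
55 [ 529. -219.  214.] err 10.68 [ 1.2  -0.22 -0.62  2.4  -1.5   0.46  0.05]
65 [ 510. -215.  207.] err 39.73 [ 1.16 -0.17 -0.47  2.4  -1.5   0.59  0.17]
75 [ 493. -211.  195.] err 52.85 [-0.55 -0.14  1.39  2.4  -1.5   0.69  0.48]
```

```bash
cat > pour.py <<'E'
from kin import *
psi=-11.5; u=Ro.from_euler('z',psi,degrees=True); H=np.array([536.3,-217.7,0])
def tcp(nose,nt,psi=psi,n=(-91.2,2.3,-84.9)):
    S=Ro.from_euler('ZY',[psi,-nt],degrees=True); return nose-S.apply(n)
def P(*w): plan([(*tcp(H+u.apply([dx,0,z]),nt),psi,nt) for dx,z,nt in w])
E
python3 - <<'E'
from pour import *
where()
P((15,150,-9),(15,150,-9))
x=tcp(H+u.apply([15,0,150]),-9); print(x)
E
```

```text
t 15.25 pos [502.2  59.  235.2] yaw -6.6 nosedown -8.9 roll -0.0 F [ 0.  -0.3 -1.8] M [ 0.06 -0.24  0.04] op 16.0 gf 60.0 q [ 0.3   0.2  -0.54  1.69  0.05  1.42 -1.93]
[18.35, 28.34, -1.3] [0.8, -0.1, 4.9]
[18.35, 28.34, -1.3] [0.8, -0.1, 4.9]
[ 651.82383539 -243.55070906  219.5879169 ]
```

Converted, 19 cm is 0.2533, 16.7 cm is 0.2227, 1.3 degrees is 0.0108.

Emit:
arm_command --targets '[0.0053,0.008,0,0,0,0.0008,0,0.0147,0.0227,-0.0013,0,0,0.0025,0,0.0293,0.0453,-0.0027,0.0008,0,0.005,0,0.0467,0.072,-0.0027,0.0008,0,0.0075,0,0.0667,0.1013,-0.004,0.0017,0,0.0108,0,0.0853,0.132,-0.0067,0.0025,0,0.0142,0,0.1053,0.1627,-0.008,0.0025,0,0.0175,0,0.1253,0.1933,-0.0093,0.0033,0,0.0208,0,0.144,0.2227,-0.0107,0.0033,0,0.0242,0,0.164,0.2533,-0.012,0.0042,0,0.0275,0]'

```text
time_s: 16.5
ee_pos: [603.2, -145.8, 224.2]
orientation: [-3.107, 0.271, 0.245]
ft_force: [-0.2, 0.4, -0.9]
opening: 16.2
grasp_force: 60.0
```

Converted, 8.9 cm is 0.1187, 8.6 cm is 0.1147, 1.6 degrees is 0.0133.

Emit:
arm_command --targets '[0.0173,0.028,-0.0013,0,0,0.0033,0,0.0347,0.0547,-0.0027,0.0008,0,0.0058,0,0.0493,0.076,-0.004,0.0017,0,0.0083,0,0.0613,0.0947,-0.0047,0.0017,0,0.01,0,0.0693,0.1067,-0.0053,0.0025,0,0.0117,0,0.0747,0.1147,-0.0053,0.0025,0,0.0133,0,0.0773,0.1187,-0.0053,0.0025,0,0.0133,0,0.0773,0.1187,-0.0053,0.0025,0,0.0133,0]'

```text
time_s: 17.5
ee_pos: [644.3, -241.3, 219.4]
orientation: [-3.1, 0.313, 0.244]
ft_force: [-0.3, 0.9, -2.9]
opening: 16.2
grasp_force: 60.0
```

```bash
python3 - <<'E'
from fit import *
where(); c=snap('side','s14'); d=snap('top','t14'); a=fit(['s14','t14'])
from pour import *
P((15,150,-9),(15,128,0),(15,118,10),(16,108,20),(17,98,30),(18,92,40))
o=np.zeros((400,800,3),np.uint8); o[:,:400]=cv2.resize(c['img'][80:180,240:340],(400,400),interpolation=cv2.INTER_CUBIC); o[:,400:]=cv2.resize(d['img'][130:250,300:420],(400,400),interpolation=cv2.INTER_CUBIC); cv2.imwrite('pics/g14.png',o)
E
```

```text
t 17.5 pos [ 644.3 -241.3  219.4] yaw -11.5 nosedown -9.0 roll 0.0 F [-0.3  0.9 -2.9] M [-0.02 -0.23 -0.04] op 16.2 gf 60.0 q [ 0.51  0.56 -0.34  1.22  0.18  1.54 -1.6 ]
fit n 1030 med res 0.76 origin in S [-56.4   2.1 -91.7] rel nosedown -9.7 roll 1.3
nose [ 542.6 -218.1  149.2] tray [  79.4 -272.7  149.2]
rear [ 620.6 -234.   122.4] tray [ 158.7 -279.5  122.4]
grip [ 642.2 -240.8  220.3] tray [ 180.9 -283.7  220.3]
[0.78, 0.1, -0.13] [-0.0, -0.0, -0.0]
[-0.32, 0.1, 0.72] [-0.0, 9.0, -0.0]
[-1.98, 0.1, 0.52] [-0.0, 19.0, -0.0]
[-3.72, 0.1, 0.64] [-0.0, 29.0, -0.0]
[-5.58, 0.1, 1.12] [-0.0, 39.0, -0.0]
[-7.56, 0.1, 1.59] [-0.0, 49.0, -0.0]
```

View pics/g14.png

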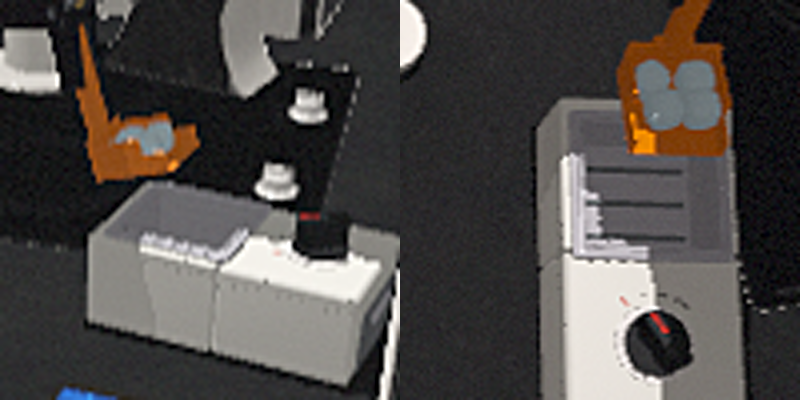

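Converted, -7.5 cm is -0.1, -5.6 cm is -0.0747, 49 degrees is 0.4083.

Emit:
arm_command --targets '[0.0067,0.0013,0,0,0,0,0,0.0027,0.0013,0.0053,0,0.0417,0,0,-0.004,0.0013,0.0093,0,0.075,0,0,-0.0147,0.0013,0.008,0,0.1167,0,0,-0.0267,0.0013,0.0067,0,0.1583,0,0,-0.0493,0.0013,0.0087,0,0.2417,0,0,-0.0747,0.0013,0.0147,0,0.325,0,0,-0.1,0.0013,0.0213,0,0.4083,0,0,-0.1,0.0013,0.0213,0,0.4083,0,0]'

```text
time_s: 18.73
ee_pos: [563.4, -226.3, 210.7]
orientation: [2.878, -0.295, 1.039]
ft_force: [-0.5, 0.2, -0.5]
opening: 15.9
grasp_force: 60.0
```

```bash
cat >> h.py <<'E'
CR=Ro.from_euler('z',-11.5,degrees=True)
def hop(c):
    P=cloud(c); Q=CR.inv().apply((P-[536.3,-217.7,0]).reshape(-1,3)).reshape(P.shape); h=cv2.cvtColor(c['img'],cv2.COLOR_BGR2HSV).astype(int)
    m=(abs(Q[...,0])<130)&(abs(Q[...,1])<100)&(Q[...,2]>3)&(Q[...,2]<200)
    b=c['img'].astype(int); ic=m&(b[...,0]-b[...,2]>12)&(h[...,1]<110)
    n,l,st,ce=cv2.connectedComponentsWithStats(ic.astype(np.uint8))
    for i in range(1,n):
        if st[i,4]>12: q=Q[l==i]; print('ice hopper fr',np.median(q,0).round(),st[i,4],'lo',np.percentile(q,3,0).round(),'hi',np.percentile(q,97,0).round())
E
python3 - <<'E'
from fit import *
where(); c=snap('side','s15'); d=snap('top','t15'); fit(['s15','t15']); hop(d); hop(c)
E
```

```text
t 18.73 pos [ 563.4 -226.3  210.7] yaw -11.7 nosedown 39.7 roll 0.1 F [-0.5  0.2 -0.5] M [0.26 0.85 0.04] op 15.9 gf 60.0 q [ 0.78 -0.08 -0.39  2.18 -0.4   0.38 -1.08]
fit n 487 med res 1.11 origin in S [-61.5   3.1 -91.5] rel nosedown -8.4 roll 1.1
nose [ 550.8 -220.4   87.4] tray [  87.8 -274.    87.4]
rear [ 621.  -234.7  131.4] tray [ 159.1 -280.2  131.4]
grip [ 561.  -224.3  211.3] tray [  98.3 -276.8  211.3]
ice hopper fr [-30. -21.  75.] 54 lo [-39. -35.  50.] hi [-13. -12.  82.]
ice hopper fr [-30.   7.  57.] 66 lo [-40.  -5.  50.] hi [-20.  16.  62.]
ice hopper fr [-33.  31.  56.] 25 lo [-39.  21.  33.] hi [-24.  38.  59.]
ice hopper fr [-19.  -3.  78.] 48 lo [-31. -16.  69.] hi [-4. 13. 86.]
```

Converted, -4.6 cm is -0.0613, 3.8 cm is 0.0507, 3 degrees is 0.025.

Emit:
arm_command --targets '[0,0,0,0,0.025,0,0,0,0,0,0,0.025,0,0,0.0133,0,-0.016,0,0.025,0,0,0.0333,0,-0.04,0,0.025,0,0,0.0507,0,-0.0613,0,0.025,0,0,0.0507,0,-0.0613,0,0,0,0]'

```text
time_s: 19.58
ee_pos: [569.5, -227.8, 278.8]
orientation: [2.872, -0.291, 1.048]
ft_force: [0.1, -0.4, -1.2]
opening: 16.0
grasp_force: 60.0
```

```bash
python3 - <<'E'
from fit import *
where(); c=snap('side','s16'); d=snap('top','t16'); fit(['s16','t16']); print('top');hop(d); print('side');hop(c)
o=np.zeros((400,800,3),np.uint8); o[:,:400]=cv2.resize(c['img'][80:180,240:340],(400,400),interpolation=cv2.INTER_CUBIC); o[:,400:]=cv2.resize(d['img'][130:250,300:420],(400,400),interpolation=cv2.INTER_CUBIC); cv2.imwrite('pics/g16.png',o)
E
```

```text
t 19.57 pos [ 569.5 -227.8  278.8] yaw -11.5 nosedown 40.1 roll -0.1 F [ 0.1 -0.4 -1.2] M [ 0.21  0.88 -0.01] op 16.0 gf 60.0 q [ 0.82 -0.14 -0.41  2.08 -0.36  0.52 -1.13]
fit n 499 med res 0.84 origin in S [-57.4   2.7 -90.2] rel nosedown -9.6 roll 0.4
nose [ 554.3 -221.9  154.1] tray [  91.4 -275.1  154.1]
rear [ 625.2 -236.3  196.7] tray [ 163.5 -281.3  196.7]
grip [ 566.9 -225.   277.8] tray [ 104.3 -276.7  277.8]
top
ice hopper fr [ 22. -25.  53.] 16 lo [ 13. -30.  47.] hi [ 29. -19.  56.]
ice hopper fr [-34.  28.  55.] 34 lo [-41.  20.  51.] hi [-25.  37.  58.]
ice hopper fr [-31. -12.  54.] 85 lo [-39. -46.  47.] hi [-21.   3.  57.]
side
```

```bash
python3 - <<'E'
from h import *
plan([(585,-140,270,-10,20),(590,-65,220,-8,9.6),(590,-65,130,-8,9.6)])
E
```

```text
[-0.76, -8.89, 0.43] [0.8, -20.1, -1.3]
[-4.75, -16.35, 3.59] [1.6, -30.5, -3.2]
[-10.55, -16.36, 10.47] [1.6, -30.5, -3.2]
```

Converted, -16.35 cm is -0.218, -10.55 cm is -0.1407, -30.5 degrees is -0.2542.

Emit:
arm_command --targets '[-0.0053,-0.06,0.0027,0.0033,-0.0833,-0.005,0,-0.0107,-0.1187,0.0053,0.0067,-0.1667,-0.0108,0,-0.0333,-0.1667,0.0267,0.01,-0.2083,-0.0183,0,-0.0633,-0.218,0.048,0.0133,-0.2542,-0.0267,0,-0.0633,-0.218,0.048,0.0133,-0.2542,-0.0267,0,-0.0933,-0.218,0.084,0.0133,-0.2542,-0.0267,0,-0.12,-0.218,0.116,0.0133,-0.2542,-0.0267,0,-0.1407,-0.218,0.14,0.0133,-0.2542,-0.0267,0,-0.1407,-0.218,0.14,0.0133,-0.2542,-0.0267,0]'

```text
time_s: 20.8
ee_pos: [587.4, -65.4, 125.9]
orientation: [3.114, -0.221, 0.256]
ft_force: [-0.0, 0.0, -0.0]
opening: 15.6
grasp_force: 60.0
```

```bash
python3 - <<'E'
from fit import *
where(); c=snap('side','s17'); d=snap('top','t17'); fit(['s17','t17'])
TR=Ro.identity()
import h; h.TR=TR; h.dl((0,0,-10))
E
```

```text
t 20.8 pos [587.4 -65.4 125.9] yaw -8.1 nosedown 9.4 roll 0.1 F [-0.  0. -0.] M [ 0.07  0.19 -0.  ] op 15.6 gf 60.0 q [ 0.64  0.28 -0.7   1.87  0.26  0.91 -1.88]
fit n 1209 med res 0.82 origin in S [-58.9   1.8 -92.5] rel nosedown -8.6 roll 0.8
nose [511.4 -51.9  26.5] tray [  29.3 -111.2   26.5]
rear [594.6 -63.7  27.9] tray [ 113.3 -113.3   27.9]
grip [582.8 -63.7 127.7] tray [ 101.5 -114.7  127.7]
(0, 0, -10) [-0.17, 0.0, 0.99]
```

Converted, 2.8 cm is 0.0373, 2.6 cm is 0.0347, -0.8 degrees is -0.0067.

Emit:
arm_command --targets '[-0.0027,0,0.016,0,-0.0067,0,0,-0.0053,0,0.0293,0,-0.0067,0,0,-0.0053,0,0.032,0,-0.0067,0,0,-0.006,0,0.0347,0,-0.0067,0,0,-0.006,0,0.0373,0,-0.0067,0,0,-0.006,0,0.0373,0,-0.0067,0,0]'

```text
time_s: 21.65
ee_pos: [590.3, -64.4, 100.9]
orientation: [3.115, -0.218, 0.244]
ft_force: [-2.9, -0.8, 15.2]
opening: 16.0
grasp_force: 60.0
```

```bash
python3 - <<'E'
from fit import *
where(); c=snap('side','s18'); d=snap('top','t18'); fit(['s18','t18'])
E
```

```text
t 21.65 pos [590.3 -64.4 100.9] yaw -8.0 nosedown 8.9 roll 0.1 F [-2.9 -0.8 15.2] M [-0.23  0.71 -0.01] op 16.0 gf 60.0 q [ 0.62  0.32 -0.68  1.88  0.3   0.88 -1.91]
fit n 1068 med res 0.73 origin in S [-60.2   1.9 -89.6] rel nosedown -10.8 roll 0.5
nose [509.9 -51.    4.2] tray [  27.7 -110.4    4.2]
rear [593.1 -62.7   1.5] tray [ 111.6 -112.5    1.5]
grip [586.2 -62.8 101.8] tray [ 104.8 -113.4  101.8]
```

Converted, -0.2 cm is -0.0027, 1 degrees is 0.0083.

Emit:
arm_command --targets '[0,0,-0.0027,0,0.0083,0,0,0,0,-0.0027,0,0.0083,0,5,0,0,-0.0027,0,0.0083,0,5,0,0,-0.0027,0,0.0083,0,5,0,0,-0.0027,0,0.0083,0,5]'

```text
time_s: 22.38
ee_pos: [588.0, -64.1, 100.2]
orientation: [3.114, -0.219, 0.264]
ft_force: [0.7, 0.2, 0.3]
opening: 45.9
grasp_force: 0.0
```

```bash
python3 - <<'E'
from fit import *
where(); c=snap('side','s19'); d=snap('top','t19'); fit(['s19','t19'])
E
```

```text
t 22.38 pos [588.  -64.1 100.2] yaw -8.0 nosedown 9.7 roll 0.1 F [0.7 0.2 0.3] M [ 0.02  0.18 -0.01] op 45.9 gf 0.0 q [ 0.62  0.31 -0.69  1.89  0.29  0.86 -1.91]
fit n 998 med res 0.82 origin in S [-58.5   2.1 -89.9] rel nosedown -9.0 roll 0.4
nose [510.6 -50.9   1.3] tray [  28.4 -110.2    1.3]
rear [593.8 -62.6   2.3] tray [ 112.3 -112.3    2.3]
grip [582.5 -62.  102.2] tray [ 101.1 -113.1  102.2]
```

```bash
python3 - <<'E'
from kin import *
c=dict(np.load('pics/top0.npz')); P=cloud(c); Q=CR.inv().apply((P-[418.5,-193.6,0]).reshape(-1,3)).reshape(P.shape)
m=(np.hypot(Q[...,0],Q[...,1])<40)&(P[...,2]>112)&(P[...,2]<135); p=P[m]; print('bar',len(p),cv2.minAreaRect(p[:,:2].astype(np.float32)),p.mean(0))
c=dict(np.load('pics/s0.npz')) if os.path.exists('pics/s0.npz') else dict(np.load('pics/side0.npz')); P=cloud(c); Q=P-[418.5,-193.6,0]
m=(np.hypot(Q[...,0],Q[...,1])<40)&(P[...,2]>112)&(P[...,2]<135); p=P[m]; print('bar side',len(p),cv2.minAreaRect(p[:,:2].astype(np.float32)),p.mean(0))
q=arm.read_state()['qpos']
for yaw in(0,23,0,-25,-48): q,e=ik(np.array([418.5,-193.6,126]),tool(yaw),q); print(yaw,e.round(2),q.round(2))
plan([(588,-64,240,-8,9.7),(450,-180,240,10,0),(418.5,-193.6,220,23,0),(418.5,-193.6,150,23,0)])
E
```

```text
bar 137 ((418.5421142578125, -193.1572723388672), (43.162086486816406, 14.783568382263184), 22.528778076171875) [ 417.8233828  -191.99025756  122.31262277]
bar side 56 ((418.00439453125, -191.16275024414062), (43.92298126220703, 19.59665298461914), 20.138038635253906) [ 416.93013778 -187.67726001  119.16744389]
0 0.0 [ 0.9   0.09 -0.57  2.03  0.06  1.03 -1.27]
23 0.0 [ 0.93  0.1  -0.6   2.03  0.06  1.03 -0.88]
0 0.0 [ 0.9   0.09 -0.57  2.03  0.06  1.03 -1.27]
-25 0.0 [ 0.87  0.09 -0.54  2.03  0.06  1.03 -1.7 ]
-48 0.0 [ 0.84  0.09 -0.51  2.03  0.05  1.03 -2.1 ]
[2.34, -0.05, -13.78] [-0.1, 0.0, -0.0]
[-9.53, 13.37, -15.84] [1.4, -9.6, -18.0]
[-12.75, 15.16, -14.36] [2.5, -9.5, -31.0]
[-13.93, 15.17, -7.46] [2.5, -9.5, -31.0]
```

Converted, -15.8 cm is -0.2107, -9.5 cm is -0.1267, -9.6 degrees is -0.08.

Emit:
arm_command --targets '[0.004,0,-0.02,0,0,0,5,0.0093,0,-0.0533,0,0,0,5,0.0187,0,-0.1067,0,0,0,5,0.0307,0,-0.184,0,0,0,5,0.0307,0,-0.184,0,0,0,5,-0.0533,0.0893,-0.1987,0.0058,-0.0417,-0.075,5,-0.1267,0.1787,-0.2107,0.0117,-0.08,-0.15,5,-0.1267,0.1787,-0.2107,0.0117,-0.08,-0.15,5,-0.1693,0.2027,-0.192,0.0208,-0.0792,-0.2583,5,-0.1693,0.2027,-0.192,0.0208,-0.0792,-0.2583,5]'

```text
time_s: 23.72
ee_pos: [415.9, -195.5, 219.4]
orientation: [-3.078, -0.627, 0.004]
ft_force: [0.2, 0.9, -0.1]
opening: 50.2
grasp_force: 0.0
```

Emit:
arm_command --targets '[0,0,0,0,0,0,5,0,0,0,0,0,0,5]'

```text
time_s: 23.98
ee_pos: [419.4, -193.7, 220.8]
orientation: [-3.078, -0.627, -0.001]
ft_force: [0.1, -0.8, -0.6]
opening: 49.8
grasp_force: 0.0
```

```bash
python3 - <<'E'
from h import *
where(); plan([(418.5,-193.2,150,22.8,0),(418.5,-193.2,126,22.8,0)])
E
```

```text
t 23.98 pos [ 419.4 -193.7  220.8] yaw 23.0 nosedown 0.0 roll -0.0 F [ 0.1 -0.8 -0.6] M [-0.02 -0.01  0.01] op 49.8 gf 0.0 q [ 0.99 -0.   -0.64  1.91 -0.    1.23 -0.82]
[-0.06, -0.08, 7.08] [0.0, -0.0, 0.2]
[-0.06, -0.08, 9.48] [0.0, -0.0, 0.2]
```

Converted, 9.4 cm is 0.1253, 7 cm is 0.0933.

Emit:
arm_command --targets '[0,-0.0013,0.0533,0,0,0,5,0,-0.0013,0.0933,0,0,0,5,0,-0.0013,0.1253,0,0,0,5,0,-0.0013,0.1253,0,0,0,5,0,-0.0013,0.1253,0,0,0,0,0,-0.0013,0.1253,0,0,0,0,0,-0.0013,0.1253,0,0,0,0,0,-0.0013,0.1253,0,0,0,0,0,-0.0013,0.1253,0,0,0,0,0,-0.0013,0.1253,0,0,0,0]' --squeeze 30

```text
time_s: 25.22
ee_pos: [419.0, -194.2, 126.9]
orientation: [3.077, 0.626, 0.002]
ft_force: [3.4, -5.9, -0.4]
opening: 13.7
grasp_force: 30.0
```

```bash
python3 - <<'E'
from h import *
where(); plan([(418.5,-193.6,126,-49,0)])
E
```

```text
t 25.23 pos [ 419.  -194.2  126.9] yaw 23.0 nosedown 0.0 roll -0.1 F [ 3.4 -5.9 -0.4] M [-1.   -0.51  0.05] op 13.7 gf 30.0 q [ 0.96  0.1  -0.65  2.03  0.07  1.03 -0.89]
[-0.02, -0.07, 0.09] [0.1, -0.1, 72.0]
```

Converted, 0.1 cm is 0.0013, 71 degrees is 0.5917.

Emit:
arm_command --targets '[0,0.0013,0,0,0,0,0,0,0.0013,0,0,0,0.075,0,0,0.0013,0,0,0,0.15,0,0,0.0013,0,0,0,0.225,0,0,0.0013,0,0,0,0.3,0,0,0.0013,0,0,0,0.375,0,0,0.0013,0,0,0,0.45,0,0,0.0013,0,0,0,0.525,0,0,0.0013,0,0,0,0.5833,0,0,0.0013,0,0,0,0.5917,0]' --squeeze 35

```text
time_s: 26.48
ee_pos: [418.9, -194.8, 126.9]
orientation: [2.87, -1.277, 0.001]
ft_force: [-1.6, -5.2, 3.7]
opening: 13.4
grasp_force: 35.0
```

Emit:
arm_command --targets '[0,0,0,0,0,0,0,0,0,0,0,0,0,0,0,0,0,0,0,0,0,0,0,0,0,0,0,0,0,0,0,0,0,0,0]'

```text
time_s: 27.1
ee_pos: [419.0, -194.8, 126.9]
orientation: [2.871, -1.273, 0.001]
ft_force: [-0.3, -5.3, 4.1]
opening: 14.1
grasp_force: 35.0
```

```bash
python3 - <<'E'
from fit import *
s=where(); c=snap('side','s20'); d=snap('top','t20'); print('top');hop(d);print('side');hop(c)
# scoop check in world: fake state at release pose
f=dict(ee_pos=np.array([588,-64.1,100.2]),orientation=tool(-8,9.7).as_rotvec()); fit(['s20','t20'],f)
h=cv2.cvtColor(d['img'],cv2.COLOR_BGR2HSV).astype(int);P=cloud(d)
for n,dd in(('t',d),('s',c)):
    h=cv2.cvtColor(dd['img'],cv2.COLOR_BGR2HSV).astype(int);P=cloud(dd); m=((h[...,0]<6)|(h[...,0]>174))&(h[...,1]>150)&(np.hypot(P[...,0]-418.5,P[...,1]+193.6)<35)&(P[...,2]>80)&(P[...,2]<130); print(n,m.sum(),P[m].round()[:8].tolist())
E
```

```text
t 27.1 pos [ 419.  -194.8  126.9] yaw -47.8 nosedown 0.0 roll -0.0 F [-0.3 -5.3  4.1] M [-1.06  0.14  0.16] op 14.1 gf 35.0 q [ 0.89  0.09 -0.57  2.03  0.06  1.03 -2.12]
top
ice hopper fr [ 23. -21.  53.] 62 lo [ 14. -38.  34.] hi [ 35. -10.  57.]
ice hopper fr [-28. -30.  53.] 15 lo [-33. -38.  48.] hi [-25. -25.  55.]
side
fit n 1219 med res 0.83 origin in S [-58.    1.8 -90.3] rel nosedown -9.8 roll 0.3
nose [511.  -51.4   1.5] tray [  28.9 -110.8    1.5]
rear [594.2 -63.1   1.3] tray [ 112.8 -112.8    1.3]
grip [584.5 -62.4 101.3] tray [ 103.1 -113.2  101.3]
t 0 []
s 1 [[436.0, -187.0, 125.0]]
```

```bash
python3 - <<'E'
from h import *
for f in('side0','s20','top0','t20'):
    c=dict(np.load(f'pics/{f}.npz')); h=cv2.cvtColor(c['img'],cv2.COLOR_BGR2HSV)
    for n,w in(('off',(435,-187,124)),('third',(430.5,-207,124)),('tail off',(402,-200,123)),('tail 3rd',(404,-177,123))):
        x=c['K']@(c['R']@np.array(w)+np.array(c['t']).ravel()); u,v=(x[:2]/x[2]).round().astype(int)
        print(f,n,u,v,'hsv',h[v,u].tolist(),'xyz',cloud(c)[v,u].round().tolist())
E
```

```text
side0 off 315 133 hsv [0, 190, 117] xyz [456.0, -447.0, 2.0]
side0 third 317 131 hsv [69, 99, 18] xyz [450.0, -465.0, 4.0]
side0 tail off 326 133 hsv [160, 13, 58] xyz [401.0, -204.0, 122.0]
side0 tail 3rd 324 136 hsv [132, 41, 31] xyz [406.0, -188.0, 118.0]
s20 off 315 133 hsv [0, 255, 2] xyz [436.0, -187.0, 125.0]
s20 third 317 131 hsv [120, 21, 24] xyz [430.0, -177.0, 137.0]
s20 tail off 326 133 hsv [150, 85, 15] xyz [401.0, -194.0, 127.0]
s20 tail 3rd 324 136 hsv [42, 47, 27] xyz [405.0, -182.0, 121.0]
top0 off 376 225 hsv [2, 205, 224] xyz [434.0, -187.0, 125.0]
top0 third 384 225 hsv [6, 10, 246] xyz [434.0, -217.0, 92.0]
top0 tail off 384 238 hsv [143, 23, 45] xyz [402.0, -199.0, 124.0]
top0 tail 3rd 374 239 hsv [150, 19, 53] xyz [405.0, -184.0, 97.0]
t20 off 376 225 hsv [137, 149, 12] xyz [423.0, -141.0, 261.0]
t20 third 384 225 hsv [40, 27, 28] xyz [419.0, -153.0, 271.0]
t20 tail off 384 238 hsv [135, 8, 61] xyz [398.0, -175.0, 191.0]
t20 tail 3rd 374 239 hsv [111, 134, 19] xyz [403.0, -177.0, 117.0]
```

Emit:
arm_command --targets '[0,0,0,0,0,0,0,0,0,0,0,0,0,0,0,0,0,0,0,0,0,0,0,0,0,0,0,0]'

```text
time_s: 27.7
ee_pos: [419.0, -194.8, 126.9]
orientation: [2.871, -1.273, 0.001]
ft_force: [-1.0, -5.6, 4.8]
opening: 13.8
grasp_force: 35.0
```

```bash
python3 -c "
from h import *
where(); print(arm.close_job())"
```

```text
t 27.7 pos [ 419.  -194.8  126.9] yaw -47.8 nosedown 0.0 roll -0.0 F [-1.  -5.6  4.8] M [-1.01  0.16  0.11] op 13.8 gf 35.0 q [ 0.89  0.09 -0.57  2.03  0.06  1.03 -2.12]
the job is handed in; nothing more can be done
None
```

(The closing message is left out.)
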